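# Put the dry chopping boards away in the board stand by size

### The job

The four beech boards in the black draining rack are dry: put them away in the steel board stand, one in each slot in order of size, the largest between the tallest and longest hoops down to the smallest between the lowest and shortest, each standing on its long edge right down on the base and centred between the ends of its hoops. Set every board down rather than letting it drop, and leave the mug and the jar next to the racks standing where they are.

Things in the scene. Friction and masses are not known exactly. Their poses are not given: they have to be found in the camera images.
- board_a_mid (a point): Centre (half-way up) of the largest of four beech boards alike but for size, all 16 mm thick: 250 mm long, 131 mm high as it stands on its long edge. Own x along its length, y through its thickness, z up. Starts upright in one of the drainer's four slots, any board in any slot, square to it.
- board_b_mid (a point): Centre (half-way up) of the second largest of four beech boards alike but for size, all 16 mm thick: 220 mm long, 124 mm high as it stands on its long edge. Own x along its length, y through its thickness, z up. Starts upright in one of the drainer's four slots, any board in any slot, square to it.
- board_c_mid (a point): Centre (half-way up) of the third largest of four beech boards alike but for size, all 16 mm thick: 190 mm long, 117 mm high as it stands on its long edge. Own x along its length, y through its thickness, z up. Starts upright in one of the drainer's four slots, any board in any slot, square to it.
- board_d_mid (a point): Centre (half-way up) of the smallest of four beech boards alike but for size, all 16 mm thick: 160 mm long, 110 mm high as it stands on its long edge. Own x along its length, y through its thickness, z up. Starts upright in one of the drainer's four slots, any board in any slot, square to it.
- drainer: Black wire draining rack on a grey tray, fixed, 320 x 300 mm, rim 53 mm high. Origin: centre of its underside, on the counter. Four slots along its own x, at own y = -99, -33, 33, 99 mm, each between a flared pair of 6 mm wire hoops 65 mm high and 110 mm long, 20 mm apart inside at the floor, 28 mm at the top. Boards stand on its floor, 24 mm above the counter.
- stand: Steel board stand, fixed; dark base plate 170 x 270 mm, its top, where boards stand, 10 mm above the counter. Origin: centre of underside, on the counter. Four slots along own x, each between a flared pair of 6 mm wire hoops, 20 mm apart inside at the base, 28 to 36 at the top. Own y of slot: hoop top above counter, hoop length (mm): +99: 96, 160; +33: 82, 136; -33: 68, 112; -99: 54, 88.
- mug: White mug, 76 mm across, 88 mm high, standing beside the drainer; origin at the centre of its underside, z up. Not to be moved.
- jar: Small glass jar with steel lid, 52 mm across, 85 mm high, standing beside the stand; origin at the centre of its underside, z up. Not to be moved.
Not all that is in view belongs to the job. What is shaped like the part that bears board_d_mid but red is not meant.

How it is judged:
At the end, for the whole second after the job is handed in: Each board stands in its own slot, largest at the tallest hoops down to smallest at the lowest: centre within 30 mm along and 20 mm across the slot, bottom edge on the base plate to 8 mm, leaning under 0.27 rad, within 0.2 rad of the slot's direction, released and at rest (x of board_a_mid in the frame of stand between -0.03 and 0.03 m and y of board_a_mid in the frame of stand between 0.079 and 0.119 m and z of board_a_mid in the frame of stand between 0.0675 and 0.0835 m and angle between each of board_a_mid, board_b_mid, board_c_mid, board_d_mid's own z axis and vertical below 0.27 rad and angle between the x axis of each of board_a_mid, board_b_mid, board_c_mid, board_d_mid and the x axis of stand, either way round below 0.2 rad and linear speed of each of board_a, board_b, board_c, board_d below 0.05 m/s and angular speed of each of board_a, board_b, board_c, board_d below 1 rad/s and x of board_b_mid in the frame of stand between -0.03 and 0.03 m and y of board_b_mid in the frame of stand between 0.013 and 0.053 m and z of board_b_mid in the frame of stand between 0.064 and 0.08 m and x of board_c_mid in the frame of stand between -0.03 and 0.03 m and y of board_c_mid in the frame of stand between -0.053 and -0.013 m and z of board_c_mid in the frame of stand between 0.0605 and 0.0765 m and x of board_d_mid in the frame of stand between -0.03 and 0.03 m and y of board_d_mid in the frame of stand between -0.119 and -0.079 m and z of board_d_mid in the frame of stand between 0.057 and 0.073 m); the robot touches nothing.
It fails at once if a board is let fall ((contact force between board_a and the fingers below 0.2 N and linear speed of board_a above 0.7 m/s) or (contact force between board_b and the fingers below 0.2 N and linear speed of board_b above 0.7 m/s) or (contact force between board_c and the fingers below 0.2 N and linear speed of board_c above 0.7 m/s) or (contact force between board_d and the fingers below 0.2 N and linear speed of board_d above 0.7 m/s)).
It fails at once if the mug is pushed away (over 40 mm) or knocked over (distance of mug from where it was at the start of the episode above 0.04 m or angle between mug's own z axis and vertical above 0.4 rad).
It fails at once if the jar is pushed away (over 40 mm) or knocked over (distance of jar from where it was at the start of the episode above 0.04 m or angle between jar's own z axis and vertical above 0.4 rad).
It also fails if it takes over 118 s, if anything falls off the work surface, if the arm or the gripper's body presses on something with over 40 N, if the wrist force passes 120 N, or if a joint passes its speed limit or range.

### The arm

A 7-joint arm with a two-finger parallel gripper is mounted at the origin on the work surface. World frame = base frame: x ahead of the robot, y to its left, z up, the work surface at z = 0. Lengths are in m, angles in rad, forces in N, time in s.
With the tool pointing down it reaches from about 0.4 to 0.925 m from the base axis. Payload 5.6 kg.
Tool frame: the origin (TCP) lies on the centre line of the jaws, within the pads' length; the fingertips stand 14 mm ahead of it and the grasp point (between the pads) lies 5 mm behind it (bot.nose_length is the distance from the TCP to the fingertips, in m); y points along the fingers, x is the direction in which the jaws open and shut, and the axes are right-handed (so a half turn about y gives the same grasp; the last joint's range is limited). The gripper opens to 85 mm and grips with 20 to 120 N. Pads are 22 mm wide; open, the fingers measure 114 mm over their backs; the gripper's body (76 mm by 85 mm) begins 54 mm behind the grasp point. The pads swing forward as they close: fully open they stand 13 mm farther back than shut.
Start: joints at [1.085, 0.468, -0.012, 1.603, 0.006, 1.071, -0.056], TCP at [0.278, -0.587, 0.245] pointing down, gripper open.
Joint ranges: [-2.53, 2.53], [-0.31, 2.02], [-1.57, 1.55], [0.28, 2.44], [-1.29, 4.43], [0.15, 1.84], [-2.92, 2.92]. Speed limits (rad/s): [2.57, 2.57, 3.14, 3.14, 3.14, 3.14, 3.14].

### API

Orientations are given as a 3x3 rotation matrix whose columns are the frame's x, y, z axes.
In Python, from rig import bot gives the robot as it stands.
- The arm moves only by the tool move_arm, never from a script. Its argument "series" is a list of rows, each an object of numbers: "hand": the opening, from 0 (shut) to 1 (fully open); "dx", "dy", "dz": the shift along the tool's x, y, z in cm; "rx", "ry", "rz": the turn, a rotation vector about the tool's x, y, z in degrees. In form: [{"hand": .., "dx": .., "dy": .., "dz": .., "rx": .., "ry": .., "rz": ..}, ...]. A call has 1 to 12 rows; each row shifts and turns the pose as measured when the row begins, along the tool's axes as they then stand; what a row does not reach is not made up. A row lasts 1/8 s, in which the tool goes at most 62.5 mm and 10.7 degrees, less where a joint would pass 70% of its speed; a pose out of reach is approached as far as the arm can. A call with a gripper value outside its range is refused whole. The fingers move at their own pace and stop on an object; the grip force is fixed at half the most. Time passes only in rows, so rows that do not move let the fingers close. It gives the time, the measured TCP pose, the force and the opening at its end, in the units of the state.
- bot.state(): the state, without advancing time (a new reading comes with each control period).
- bot.get_image(name): name is "scene" or "top"; returns a dict with "color" (480x640x3 uint8, red, green, blue), "range_z" (480x640 float32, m along the optical axis (not along the pixel's ray), 0 where there is no reading), "intrinsics" (3x3 intrinsics, pixels), "D" ([k1, k2, p1, p2, k3] as OpenCV has them; the pictures are not rectified), "R" (3x3) and "t" (3): a world point X has camera coordinates R X + t. Camera axes: x right, y down, z forward; pixel columns grow to the right and rows downward; lengths in m; the calibration is good to about 2 mm. A picture is of the moment at which its call begins.
- bot.close_job(): hands the job in, once; it reports no verdict.
Trained networks look in the newest picture that a camera, given by its name, has taken for a name from the list of things; names that differ only in an ending like _2 or _b are one class to them, and where a whole thing is asked for, a point or a joint stands for the part that bears it (a point fixed in the world has none). Each returns a list of dicts, best first, with "confidence" (0 to 1); they miss things now and then, are a little off and sometimes report something else, mostly with a low value. They report only what shows in the picture. A call takes as long as a camera call. They do not tell look-alikes from the thing itself.
- bot.recognise(camera, label): "extent" ([centre column, centre row, width, height] in pixels, round what is visible of it).
- bot.tip_of(camera, label): "xy" ([column, row] in pixels: a listed point, or the origin of a listed thing).
The state is a dict: "time": time; "joint_positions": joint angles; "qd": joint speeds; "joint_efforts": joint torques, N m; "ee_pos": TCP position; "ee_rot": TCP orientation; "force": force on the tool from outside, world axes, zero at the start; "torque": the same for the moment, N m; "opening": opening from 0.0 (shut) to 1.0 (fully open).
Only numpy, scipy, OpenCV 4.12 (cv2) and the standard library are available. Lean on these libraries where they do the work, as an engineer would, in place of code of your own. Each camera call takes 0.05 s, during which the arm holds its last target.

## Working session

There is one attempt and no reset: what is moved stays moved. The work goes in short steps, Python scripts to look and compute and a tool call to move; the robot and the scene stay as the last step left them, time stands still between calls to the robot, and variables do not carry over. Pictures are saved under pics/ and viewed, and the job is handed in when it is done.

Besides the shell and the picture viewer there is one more tool, called after "Request:" as name(argument=value, ...), one argument or row to a line, values as JSON. move_arm: Moves the arm, as the interface text tells. Its arguments: {"type":"object","properties":{"series":{"type":"array","items":{"type":"object","properties":{"hand":{"type":"number"},"dx":{"type":"number"},"dy":{"type":"number"},"dz":{"type":"number"},"rx":{"type":"number"},"ry":{"type":"number"},"rz":{"type":"number"}}}}},"required":["series"]}

```bash
ls; mkdir -p pics; python3 - <<'E'
from rig import bot
import cv2,numpy as np
s=bot.state();print({k:np.round(v,3) for k,v in s.items()}, bot.nose_length)
for n in("scene","top"):
    im=bot.get_image(n);cv2.imwrite(f"pics/{n}0.png",im["color"][:,:,::-1]);print(n,im["intrinsics"],im["D"],im["R"],im["t"])
    for l in("board_a_mid","board_d_mid","drainer","stand","mug","jar"):
        print(l,[(np.round(d["extent"]),round(d["confidence"],2)) for d in bot.recognise(n,l)],[(np.round(d["xy"]),round(d["confidence"],2)) for d in bot.tip_of(n,l)])
E
```

```text
pics
{'time': np.float64(0.0), 'joint_positions': array([ 1.085,  0.468, -0.012,  1.604,  0.006,  1.071, -0.056]), 'qd': array([ 0.   , -0.   , -0.001,  0.   ,  0.001,  0.001, -0.001]), 'joint_efforts': array([ 2.0000e-03, -5.3238e+01,  2.1000e-02, -2.5130e+01,  1.1000e-02,
        8.0000e-03, -0.0000e+00]), 'ee_pos': array([ 0.278, -0.587,  0.244]), 'ee_rot': array([[ 0.428, -0.001,  0.904],
       [-0.904,  0.002,  0.428],
       [-0.002, -1.   , -0.   ]]), 'force': array([-0.503, -0.997, -0.262]), 'torque': array([-0.006, -0.051,  0.055]), 'opening': np.float64(0.999)} 0.014
scene [[540.44268765   0.         314.67962388]
 [  0.         540.44268765 242.98859003]
 [  0.           0.           1.        ]] [-0.1131152  0.         0.         0.         0.       ] [[-0.34248467  0.93941099 -0.01453449]
 [ 0.79800899  0.28269866 -0.53222469]
 [-0.49586884 -0.19387745 -0.84647837]] [ 0.18657376 -0.4147929   1.34140506]
board_a_mid [(array([268., 208.,  62., 141.]), 0.65)] [(array([271., 208.]), 0.72)]
board_d_mid [(array([294., 363.,  32., 109.]), 0.91), (array([238., 204.,  49.,  98.]
[... 679 characters left out ...]
 [-0.98491593 -0.016288   -0.17226527]
 [ 0.17198207  0.0174393  -0.9849457 ]] [5.99096748e-05 5.77851396e-01 9.39012770e-01]
board_a_mid [(array([366., 260.,  13., 125.]), 0.68)] [(array([364., 263.]), 0.96)]
board_d_mid [(array([396., 262.,  16.,  78.]), 0.87), (array([301., 152.,  12.,  82.]), 0.7)] [(array([304., 152.]), 0.97), (array([395., 261.]), 0.88)]
drainer [(array([406., 269., 138., 146.]), 0.73)] [(array([403., 269.]), 0.6), (array([425., 263.]), 0.42)]
stand [(array([220., 269., 127.,  86.]), 0.94)] [(array([226., 267.]), 0.77)]
mug [(array([385., 364.,  56.,  43.]), 0.73)] [(array([388., 360.]), 0.88)]
jar [(array([234., 358.,  30.,  24.]), 0.94)] [(array([238., 357.]), 0.71)]
```

View pics/scene0.png

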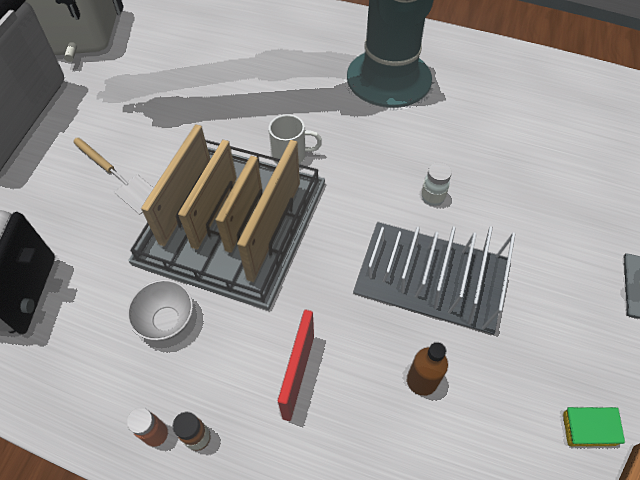

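View pics/top0.png

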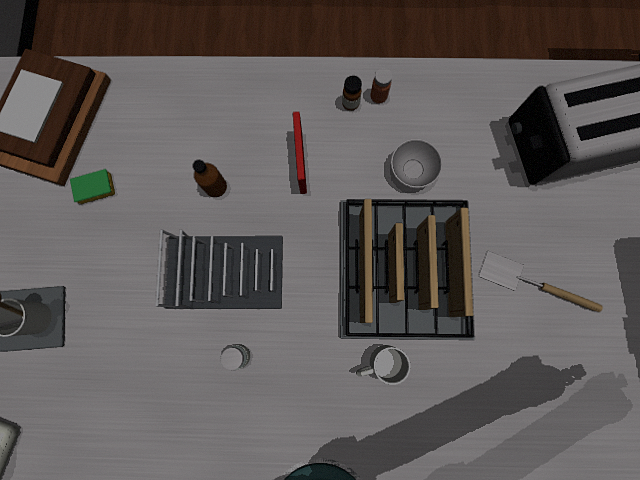

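The scene shows four beech boards in the drainer, at top-camera columns 366, 396, 428 and 460. The red look-alike at (300,152) is not in the rack. Next I'll measure the boards and the stand from depth.

```bash
cat > h.py <<'E'
from rig import bot
import cv2,numpy as np
def cloud(n):
    im=bot.get_image(n);z=im["range_z"];h,w=z.shape
    u,v=np.meshgrid(np.arange(w),np.arange(h))
    p=cv2.undistortPoints(np.stack([u,v],-1).reshape(-1,1,2).astype(np.float64),im["intrinsics"],np.array(im["D"])).reshape(h,w,2)
    c=np.dstack([p*z[...,None],z]);X=(c-im["t"])@im["R"]
    X[z==0]=np.nan
    return X,im["color"],im
E
python3 - <<'E'
from h import *
C={n:cloud(n) for n in("top","scene")}
np.savez("c0.npz",**{n:C[n][0] for n in C},**{n+"c":C[n][1] for n in C})
X,c,_=C["top"]
print("counter z",np.nanmedian(X[320:330,100:300,2]))
for n in C:
    X,c,_=C[n]; hsv=cv2.cvtColor(c,cv2.COLOR_RGB2HSV)
    m=(hsv[...,0]>8)&(hsv[...,0]<25)&(hsv[...,1]>70)&(X[...,2]>.1)&(X[...,2]<.18)&(X[...,0]>.3)&(X[...,0]<.8)&(abs(X[...,1])<.5)
    k,l,st,_=cv2.connectedComponentsWithStats(m.astype(np.uint8))
    for i in range(1,k):
        if st[i,4]<60: continue
        P=X[l==i];zt=np.percentile(P[:,2],95);T=P[P[:,2]>zt-.006]
        r=cv2.minAreaRect((T[:,:2]*1000).astype(np.float32))
        vx=cv2.fitLine((T[:,:2]*1000).astype(np.float32),cv2.DIST_HUBER,0,.01,.01).ravel()
        print(n,st[i],"ztop",round(zt,4),"rect",np.round(r[0],1),np.round(r[1],1),"dir",np.round(np.degrees(np.arctan2(vx[1],vx[0])),2))
for n in C:
    X,c,_=C[n]
    # stand base: z ~ .01
    g=c.mean(2); 
    m=(X[...,2]>.004)&(X[...,2]<.017)&(X[...,1]>0.03)&(X[...,1]<.45)&(X[...,0]>.35)&(X[...,0]<.72)&(g<100)
    m=cv2.morphologyEx(m.astype(np.uint8),cv2.MORPH_OPEN,np.ones((3,3)))
    k,l,st,_=cv2.connectedComponentsWithStats(m)
    P=X[m>0];r=cv2.minAreaRect((P[:,:2]*1000).astype(np.float32));print(n,"base",r,len(P),np.median(P[:,2]))
    for i in range(1,k): 
        if st[i,4]>40: print(st[i])
E
```

```text
counter z 0.00041451938424971757
top [194 163  22  21 250] ztop 0.1256 rect [722.  260.7] [11.2 25.8] dir -47.39
top [ 362  199   11  124 1242] ztop 0.1578 rect [534.2 -90.2] [247.5  16.1] dir 0.23
top [ 454  207   19  110 1498] ztop 0.1509 rect [ 536.9 -287.8] [218.7  16.2] dir 0.39
top [ 423  215   16   94 1098] ztop 0.1438 rect [ 536. -222.] [187.7  16.6] dir 0.43
top [393 223  11  78 758] ztop 0.1373 rect [ 534.4 -155.8] [158.4  16.2] dir 0.29
scene [141 125  61  86 716] ztop 0.1504 rect [ 535.5 -285.8] [218.9  16.8] dir 0.39
scene [ 178  140   54   90 1460] ztop 0.1426 rect [ 534.8 -219.6] [192.1  19.8] dir 0.18
scene [ 237  140   60  122 1880] ztop 0.1566 rect [532.5 -89.1] [252.5  17.2] dir 0.24
scene [ 216  156   43   77 1066] ztop 0.1356 rect [ 535.1 -154.7] [160.   16.2] dir 0.55
scene [416 348  31  29 485] ztop 0.1248 rect [732.5 263.6] [25.8 12. ] dir 82.2
top base ((520.5333251953125, 231.01715087890625), (169.047119140625, 271.6231689453125), 1.1372640132904053) 7024 0.010584638963531887
[165 237  14  68 709]
[ 178  236  105   73 6315]
scene base ((519.9326171875, 232.67434692382812), (170.87155151367188, 268.0530090332031), 0.5357068181037903) 6804 0.01063286157826428
[ 386  232  121   98 6381]
[372 241  14  39 141]
[387 242   8  12  50]
[383 258   7  10  50]
[483 318  14  16 122]
```

```bash
python3 - <<'E'
import numpy as np,cv2
d=np.load("c0.npz")
for n in("top","scene"):
    X=d[n]
    m=(X[...,2]>.035)&(X[...,2]<.12)&(X[...,1]>0.09)&(X[...,1]<.40)&(X[...,0]>.40)&(X[...,0]<.62)
    P=X[m];print(n,len(P))
    k,l,st,_=cv2.connectedComponentsWithStats(m.astype(np.uint8))
    for i in range(1,k):
        if st[i,4]<15: continue
        Q=X[l==i];zt=np.percentile(Q[:,2],92);T=Q[Q[:,2]>zt-.008]
        v=cv2.fitLine((T[:,:2]*1000).astype(np.float32),cv2.DIST_HUBER,0,.01,.01).ravel()
        y=v[3]+v[1]/v[0]*(520-v[2])
        print(st[i],"z",round(zt,3),"y@520 %.1f"%y,"ang %.2f"%np.degrees(np.arctan(v[1]/v[0])),"x",np.round(T[:,0].min(),3),np.round(T[:,0].max(),3),"xmid %.4f"%((T[:,0].min()+T[:,0].max())/2))
    for nm,b in(("mug",(.2,.45,-.3,-.05)),("jar",(.25,.42,.1,.3))):
        m=(X[...,0]>b[0])&(X[...,0]<b[1])&(X[...,1]>b[2])&(X[...,1]<b[3])&(X[...,2]>.075)&(X[...,2]<.1)
        print(nm,np.median(X[m],0).round(3),X[m].min(0).round(3),X[m].max(0).round(3))
E
```

```text
top 1507
[156 229  18  79 257] z 0.098 y@520 349.1 ang 1.53 x 0.435 0.601 xmid 0.5180
[175 229  13  79 263] z 0.099 y@520 308.0 ang 1.02 x 0.436 0.602 xmid 0.5189
[189 236  14  66 229] z 0.084 y@520 283.1 ang 1.20 x 0.45 0.589 xmid 0.5195
[208 236   8  66 205] z 0.084 y@520 243.1 ang 1.20 x 0.45 0.591 xmid 0.5205
[222 242   9  55 170] z 0.07 y@520 215.6 ang 1.29 x 0.463 0.58 xmid 0.5211
[239 242   6  55 150] z 0.07 y@520 178.6 ang 0.80 x 0.463 0.58 xmid 0.5216
[255 249   5  42 120] z 0.056 y@520 148.0 ang 1.99 x 0.476 0.567 xmid 0.5215
[270 249   4  42 113] z 0.057 y@520 114.3 ang 1.66 x 0.476 0.568 xmid 0.5221
mug [ 0.326 -0.147  0.087] [ 0.286 -0.285  0.075] [ 0.449 -0.083  0.1  ]
jar [0.331 0.186 0.086] [0.307 0.165 0.075] [0.354 0.21  0.09 ]
scene 2035
[368 227  16  45 151] z 0.056 y@520 115.2 ang 0.92 x 0.476 0.567 xmid 0.5215
[401 227  19  60 213] z 0.07 y@520 180.2 ang 0.71 x 0.463 0.579 xmid 0.5211
[435 227  20  76 266] z 0.084 y@520 243.9 ang 0.79 x 0.449 0.591 xmid 0.5201
[469 227  24  93 349] z 0.098 y@520 308.3 ang 0.80 x 0.436 0.603 xmid 0.5194
[385 232  17  45 148] z 0.056 y@520 149.5 ang 0.48 x 0.476 0.568 xmid 0.5217
[418 232  20  60 205] z 0.07 y@520 217.1 ang 1.33 x 0.462 0.579 xmid 0.5202
[452 233  24  75 304] z 0.084 y@520 284.3 ang 0.94 x 0.45 0.59 xmid 0.5200
[486 233  29  91 399] z 0.098 y@520 350.8 ang 0.85 x 0.436 0.601 xmid 0.5187
mug [ 0.34  -0.146  0.085] [ 0.283 -0.282  0.075] [ 0.45  -0.081  0.1  ]
jar [0.334 0.187 0.085] [0.306 0.164 0.075] [0.355 0.211 0.089]
```

```bash
python3 - <<'E'
import cv2
a=cv2.imread("pics/top0.png")
cv2.imwrite("pics/crop_boards.png",cv2.resize(a[190:345,330:480],None,fx=3.7,fy=3.7,interpolation=cv2.INTER_CUBIC))
E
```

```text
(no output)
```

View pics/crop_boards.png

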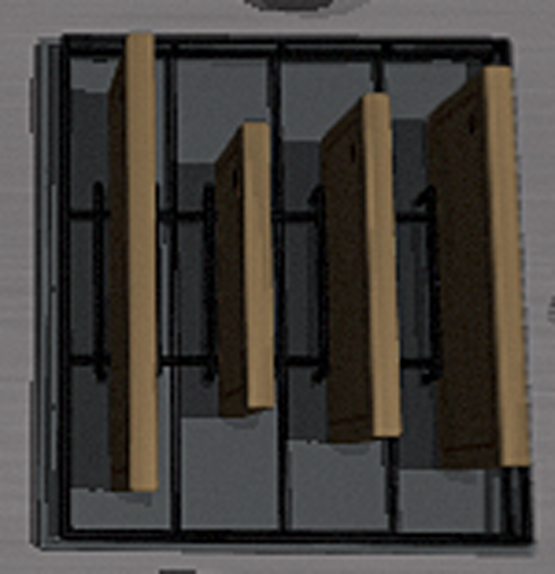

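Beech boards, left to right in the top view:

| Column | Length | Board |
|---|---|---|
| 366 | 248 mm | a |
| 396 | 158 mm | d |
| 428 | 188 mm | c |
| 460 | 219 mm | b |

The red one at (300,152) is the look-alike. The crop confirms the four are all wood-coloured and upright. I'll start with a, turning the tool first.

Request:
move_arm(
  series=[
    {"hand": 0.42, "ry": 8.3},
    {"hand": 0.42, "ry": 8.3},
    {"hand": 0.42, "ry": 8.3},
    {"hand": 0.42},
  ],
)

```text
schema error: expected keys hand, dx, dy, dz, rx, ry, rz
```

```bash
cat > go.py <<'E'
import sys
from h import *
# usage: go.py x y z yawdeg : tool move still needed (cm, deg)
t=np.array(list(map(float,sys.argv[1:4])));yaw=float(sys.argv[4])
s=bot.state();R=s["ee_rot"];d=R.T@(t-s["ee_pos"])*100
a=np.radians(yaw);Rt=np.array([[np.sin(a),0,np.cos(a)],[-np.cos(a),0,np.sin(a)],[0,-1,0]])
rv=cv2.Rodrigues(R.T@Rt)[0].ravel()
print("t",s["time"],"pos",s["ee_pos"].round(4),"F",np.round(s["force"],1),"open",round(float(s["opening"]),3))
print("d(cm)",d.round(2),"rot(deg)",np.degrees(rv).round(2))
E
python3 go.py .535 -.0897 .245 .35
```

```text
t 1.4 pos [ 0.2785 -0.5873  0.2453] F [-0.2 -0.8  0.1] open 1.0
d(cm) [-3.398e+01  3.000e-02  4.450e+01] rot(deg) [ 0.   25.02  0.  ]
```

Request:
move_arm(
  series=[
    {"hand": 0.42, "dx": 0, "dy": 0, "dz": 0, "rx": 0, "ry": 8.5, "rz": 0},
    {"hand": 0.42, "dx": 0, "dy": 0, "dz": 0, "rx": 0, "ry": 8.5, "rz": 0},
    {"hand": 0.42, "dx": 0, "dy": 0, "dz": 0, "rx": 0, "ry": 8.5, "rz": 0},
    {"hand": 0.42, "dx": 0, "dy": 0, "dz": 0, "rx": 0, "ry": 0, "rz": 0},
  ],
)

```text
time: 1.9
ee_pos: [0.2784, -0.5873, 0.2453]
ee_rot: [[-0.015, 0.0, 1.0], [-1.0, 0.0, -0.015], [-0.0, -1.0, 0.0]]
force: [-0.1, 0.4, 0.0]
opening: 0.419
```

```bash
python3 go.py .535 -.0897 .245 .35
```

```text
t 1.9 pos [ 0.2784 -0.5873  0.2453] F [-0.1  0.4  0. ] open 0.419
d(cm) [-5.014e+01  3.000e-02  2.492e+01] rot(deg) [-0.01 -1.2  -0.  ]
```

Request:
move_arm(
  series=[
    {"hand": 0.42, "dx": -5.5, "dy": 0, "dz": 2.75, "rx": 0, "ry": -1.2, "rz": 0},
    {"hand": 0.42, "dx": -5.5, "dy": 0, "dz": 2.75, "rx": 0, "ry": 0, "rz": 0},
    {"hand": 0.42, "dx": -5.5, "dy": 0, "dz": 2.75, "rx": 0, "ry": 0, "rz": 0},
    {"hand": 0.42, "dx": -5.5, "dy": 0, "dz": 2.75, "rx": 0, "ry": 0, "rz": 0},
    {"hand": 0.42, "dx": -5.5, "dy": 0, "dz": 2.75, "rx": 0, "ry": 0, "rz": 0},
    {"hand": 0.42, "dx": -5.5, "dy": 0, "dz": 2.75, "rx": 0, "ry": 0, "rz": 0},
    {"hand": 0.42, "dx": -5.5, "dy": 0, "dz": 2.75, "rx": 0, "ry": 0, "rz": 0},
    {"hand": 0.42, "dx": -5.5, "dy": 0, "dz": 2.75, "rx": 0, "ry": 0, "rz": 0},
    {"hand": 0.42, "dx": -5.5, "dy": 0, "dz": 2.75, "rx": 0, "ry": 0, "rz": 0},
    {"hand": 0.42, "dx": 0, "dy": 0, "dz": 0, "rx": 0, "ry": 0, "rz": 0},
  ],
)

```text
time: 3.15
ee_pos: [0.5237, -0.0793, 0.246]
ee_rot: [[0.038, 0.007, 0.999], [-0.999, -0.005, 0.038], [0.005, -1.0, 0.006]]
force: [-0.2, -0.6, 0.2]
opening: 0.421
```

```bash
python3 go.py .535 -.0897 .132 .35
```

```text
t 3.15 pos [ 0.5237 -0.0793  0.246 ] F [-0.2 -0.6  0.2] open 0.421
d(cm) [ 1.03 11.42  1.02] rot(deg) [-0.37  1.81  0.27]
```

Request:
move_arm(
  series=[
    {"hand": 0.42, "dx": 1.0, "dy": 4.0, "dz": 1.0, "rx": -0.4, "ry": 1.8, "rz": 0.3},
    {"hand": 0.42, "dx": 0, "dy": 0, "dz": 0, "rx": 0, "ry": 0, "rz": 0},
  ],
)

```text
time: 3.4
ee_pos: [0.5347, -0.0898, 0.2061]
ee_rot: [[0.011, 0.0, 1.0], [-1.0, -0.0, 0.011], [0.0, -1.0, 0.0]]
force: [0.4, 0.7, -0.2]
opening: 0.416
```

```bash
python3 go.py .535 -.0897 .132 .35
python3 - <<'E'
from h import *
im=bot.get_image("scene")["color"];cv2.imwrite("pics/s1.png",cv2.resize(im[60:300,120:440,::-1],None,fx=2.4,fy=2.4))
E
```

```text
t 3.4 pos [ 0.5347 -0.0898  0.2061] F [ 0.4  0.7 -0.2] open 0.416
d(cm) [-0.02  7.41  0.03] rot(deg) [-0.03  0.3   0.03]
```

View pics/s1.png

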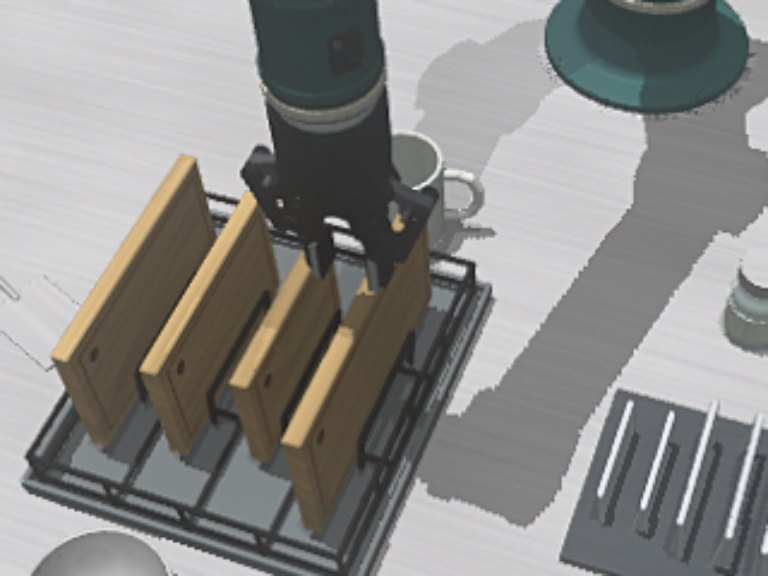

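The jaws straddle board a, which lies at about (360,300) in this enlarged crop, so I'll go down.

Request:
move_arm(
  series=[
    {"hand": 0.42, "dx": 0, "dy": 3.7, "dz": 0, "rx": 0, "ry": 0.3, "rz": 0},
    {"hand": 0.42, "dx": 0, "dy": 3.5, "dz": 0, "rx": 0, "ry": 0, "rz": 0},
    {"hand": 0.42, "dx": 0, "dy": 0.2, "dz": 0, "rx": 0, "ry": 0, "rz": 0},
    {"hand": 0, "dx": 0, "dy": 0, "dz": 0, "rx": 0, "ry": 0, "rz": 0},
    {"hand": 0, "dx": 0, "dy": 0, "dz": 0, "rx": 0, "ry": 0, "rz": 0},
    {"hand": 0, "dx": 0, "dy": 0, "dz": 0, "rx": 0, "ry": 0, "rz": 0},
    {"hand": 0, "dx": 0, "dy": 0, "dz": 0, "rx": 0, "ry": 0, "rz": 0},
  ],
)

```text
time: 4.32
ee_pos: [0.5399, -0.0921, 0.1427]
ee_rot: [[0.008, 0.018, 1.0], [-1.0, -0.003, 0.008], [0.003, -1.0, 0.018]]
force: [-0.1, -0.1, -4.5]
opening: 0.177
```

```bash
python3 go.py .535 -.0897 .282 .5
```

```text
t 4.325 pos [ 0.5399 -0.0921  0.1427] F [-0.1 -0.1 -4.5] open 0.177
d(cm) [ -0.19 -13.94  -0.23] rot(deg) [-1.04 -0.06  0.2 ]
```

```bash
python3 - <<'E'
from h import *
im=bot.get_image("scene")["color"];cv2.imwrite("pics/s2.png",cv2.resize(im[60:300,120:440,::-1],None,fx=2.4,fy=2.4))
E
python3 go.py .535 -.0897 .282 .5
```

```text
t 4.375 pos [ 0.5399 -0.0921  0.1427] F [ 0.2 -0.3 -4.8] open 0.174
d(cm) [ -0.19 -13.94  -0.23] rot(deg) [-1.03 -0.06  0.2 ]
```

View pics/s2.png

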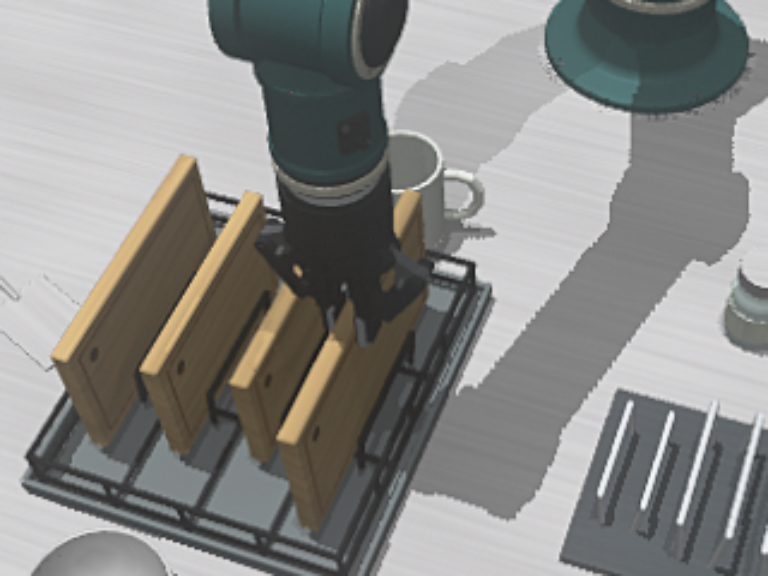

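```bash
cat > bd.py <<'E'
import sys
from h import *
# board tops near given y: bd.py ylo yhi
a,b=float(sys.argv[1]),float(sys.argv[2])
for n in("top","scene"):
    X,c,_=cloud(n);hsv=cv2.cvtColor(c,cv2.COLOR_RGB2HSV)
    m=(hsv[...,0]>8)&(hsv[...,0]<25)&(hsv[...,1]>70)&(X[...,2]>.03)&(X[...,1]>a)&(X[...,1]<b)&(X[...,0]>.35)&(X[...,0]<.7)
    P=X[m]
    if len(P)<50: print(n,"few",len(P));continue
    print(n,len(P),"x %.4f %.4f"%tuple(np.percentile(P[:,0],[.3,99.7])),"z %.4f %.4f"%tuple(np.percentile(P[:,2],[.5,99.5])))
    # top edge: per x bin max z
    x=P[:,0];bs=np.linspace(x.min()+.004,x.max()-.004,13);r=[]
    for i in range(12):
        Q=P[(x>=bs[i])&(x<bs[i+1])]
        if len(Q)<6: continue
        zt=np.percentile(Q[:,2],96);T=Q[Q[:,2]>zt-.004];r.append((Q[:,0].mean(),zt,(T[:,1].min()+T[:,1].max())/2))
    print(" x,ztop,y:",[tuple(int(round(1000*v)) for v in q) for q in r])
E
python3 bd.py -.12 -.06
```

```text
top 170 x 0.3852 0.5428 z 0.0407 0.1888
 x,ztop,y: [(412, 129, -87), (420, 134, -87), (433, 134, -86), (446, 116, -86), (459, 113, -86), (472, 94, -86), (485, 96, -86), (499, 73, -85)]
scene 2555 x 0.4125 0.6591 z 0.0324 0.1598
 x,ztop,y: [(424, 159, -93), (444, 158, -92), (463, 158, -88), (485, 146, -85), (505, 116, -85), (526, 156, -98), (547, 160, -101), (565, 158, -92), (585, 158, -92), (606, 158, -91), (626, 158, -92), (646, 158, -92)]
```

Request:
move_arm(
  series=[
    {"hand": 0, "dx": -0.2, "dy": -2.0, "dz": 0, "rx": -1.0, "ry": 0, "rz": 0},
    {"hand": 0, "dx": 0, "dy": -4.0, "dz": 0, "rx": 0, "ry": 0, "rz": 0},
    {"hand": 0, "dx": 0, "dy": -4.0, "dz": 0, "rx": 0, "ry": 0, "rz": 0},
    {"hand": 0, "dx": 0, "dy": -4.0, "dz": 0, "rx": 0, "ry": 0, "rz": 0},
    {"hand": 0, "dx": 0, "dy": 0, "dz": 0, "rx": 0, "ry": 0, "rz": 0},
  ],
)

```text
time: 5.1
ee_pos: [0.5388, -0.0903, 0.2851]
ee_rot: [[0.008, -0.003, 1.0], [-1.0, -0.004, 0.008], [0.004, -1.0, -0.003]]
force: [0.2, -0.7, -4.6]
opening: 0.175
```

```bash
python3 go.py .524 .3290 .282 .95; python3 bd.py -.12 -.06
```

```text
t 5.1 pos [ 0.5388 -0.0903  0.2851] F [ 0.2 -0.7 -4.6] open 0.175
d(cm) [-41.94   0.13  -1.15] rot(deg) [ 0.19 -0.5   0.24]
top 118 x 0.4092 0.5345 z 0.0647 0.4683
 x,ztop,y: [(417, 200, -84), (427, 465, -120), (438, 202, -84), (447, 203, -84), (457, 203, -84), (467, 205, -84), (478, 205, -84), (487, 207, -84), (497, 207, -84), (507, 208, -83), (517, 209, -83)]
scene 3281 x 0.4100 0.6569 z 0.1698 0.3010
 x,ztop,y: [(421, 302, -91), (440, 301, -90), (463, 230, -83), (485, 298, -85), (503, 251, -84), (524, 297, -95), (544, 298, -90), (563, 297, -90), (583, 297, -90), (603, 296, -90), (623, 296, -89), (644, 295, -89)]
```

Request:
move_arm(
  series=[
    {"hand": 0, "dx": -4.0, "dy": 0, "dz": -0.5, "rx": 1.4, "ry": -0.5, "rz": 0.2},
    {"hand": 0, "dx": -6.0, "dy": 0, "dz": -0.6, "rx": 0, "ry": 0, "rz": 0},
    {"hand": 0, "dx": -6.0, "dy": 0, "dz": 0, "rx": 0, "ry": 0, "rz": 0},
    {"hand": 0, "dx": -6.0, "dy": 0, "dz": 0, "rx": 0, "ry": 0, "rz": 0},
    {"hand": 0, "dx": -6.0, "dy": 0, "dz": 0, "rx": 0, "ry": 0, "rz": 0},
    {"hand": 0, "dx": -6.0, "dy": 0, "dz": 0, "rx": 0, "ry": 0, "rz": 0},
    {"hand": 0, "dx": -5.0, "dy": 0, "dz": 0, "rx": 0, "ry": 0, "rz": 0},
    {"hand": 0, "dx": -2.5, "dy": 0, "dz": 0, "rx": 0, "ry": 0, "rz": 0},
    {"hand": 0, "dx": 0, "dy": 0, "dz": 0, "rx": 0, "ry": 0, "rz": 0},
  ],
)

```text
time: 6.32
ee_pos: [0.5098, 0.3313, 0.2568]
ee_rot: [[0.013, -0.021, 1.0], [-1.0, -0.01, 0.013], [0.01, -1.0, -0.021]]
force: [-0.4, -0.5, -5.0]
opening: 0.176
```

```bash
python3 go.py .524 .3290 .242 .95; python3 bd.py .28 .38
```

```text
t 6.325 pos [0.5098 0.3313 0.2568] F [-0.4 -0.5 -5. ] open 0.176
d(cm) [0.23 1.45 1.45] rot(deg) [ 1.19 -0.22  0.57]
top 4100 x 0.3794 0.6253 z 0.1434 0.5498
 x,ztop,y: [(391, 277, 327), (411, 276, 328), (432, 275, 328), (452, 275, 328), (472, 274, 323), (492, 343, 305), (512, 387, 298), (535, 410, 291), (553, 271, 314), (573, 271, 322), (593, 270, 329), (613, 269, 330)]
scene 2326 x 0.3935 0.6294 z 0.1423 0.2738
 x,ztop,y: [(395, 201, 319), (417, 219, 319), (434, 230, 320), (455, 176, 320), (477, 271, 334), (497, 274, 322), (517, 273, 317), (536, 271, 329), (556, 271, 329), (576, 270, 329), (596, 269, 329), (620, 268, 329)]
```

Request:
move_arm(
  series=[
    {"hand": 0, "dx": 0.1, "dy": 1.5, "dz": 1.6, "rx": 2.0, "ry": -0.2, "rz": 0.6},
    {"hand": 0, "dx": 0, "dy": 0, "dz": 0, "rx": 0, "ry": 0, "rz": 0},
  ],
)

```text
time: 6.68
ee_pos: [0.5272, 0.3232, 0.2397]
ee_rot: [[0.009, 0.013, 1.0], [-1.0, -0.005, 0.009], [0.005, -1.0, 0.013]]
force: [-0.3, -0.6, -4.9]
opening: 0.175
```

```bash
python3 go.py .524 .3290 .242 .95; python3 bd.py .28 .38
python3 - <<'E'
from h import *
for n,r in(("scene",(100,340,300,540)),("top",(150,350,90,350))):
    im=bot.get_image(n)["color"];cv2.imwrite(f"pics/{n}3.png",cv2.resize(im[r[0]:r[1],r[2]:r[3],::-1],None,fx=2.4,fy=2.4))
E
```

```text
t 6.675 pos [0.5272 0.3232 0.2397] F [-0.3 -0.6 -4.9] open 0.175
d(cm) [-0.58 -0.23 -0.31] rot(deg) [-0.75 -0.46  0.29]
top 3699 x 0.3988 0.6433 z 0.1270 0.3744
 x,ztop,y: [(413, 256, 319), (432, 256, 320), (452, 255, 319), (472, 256, 320), (492, 256, 311), (510, 257, 306), (530, 364, 286), (554, 256, 305), (571, 256, 309), (591, 255, 320), (611, 255, 321), (631, 255, 321)]
scene 2232 x 0.4140 0.6470 z 0.1285 0.2581
 x,ztop,y: [(418, 188, 315), (438, 197, 315), (457, 145, 316), (479, 168, 316), (499, 257, 327), (518, 257, 324), (537, 257, 312), (556, 257, 323), (575, 256, 323), (595, 257, 323), (615, 257, 323), (635, 256, 324)]
```

View pics/scene3.png

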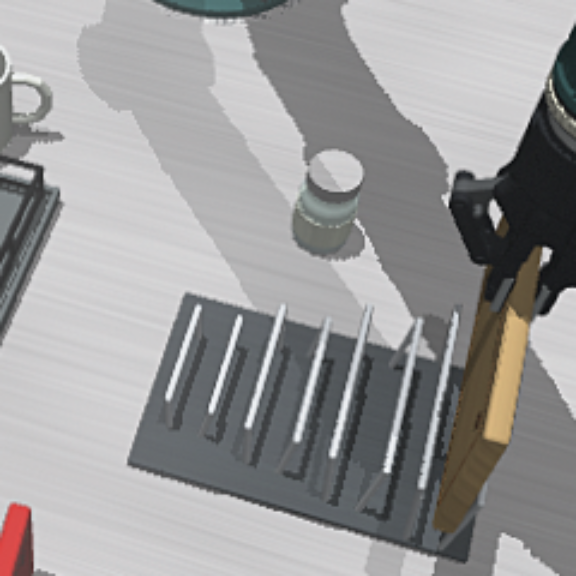

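View pics/top3.png

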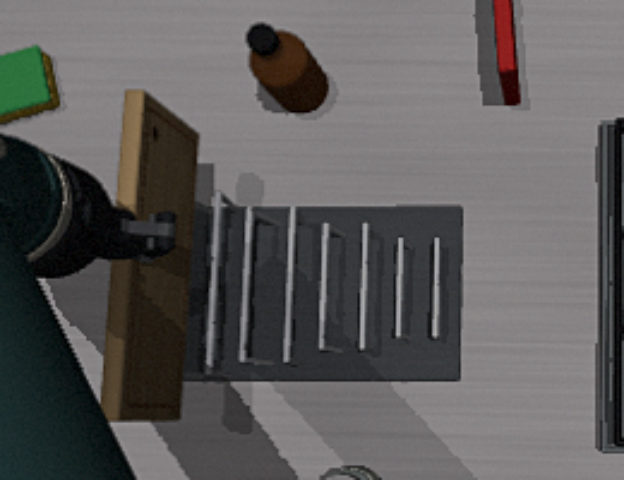

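Request:
move_arm(
  series=[
    {"hand": 0, "dx": -0.6, "dy": 1.0, "dz": -0.2, "rx": 0, "ry": -0.5, "rz": 0.3},
    {"hand": 0, "dx": 0, "dy": 0, "dz": 0, "rx": 0, "ry": 0, "rz": 0},
    {"hand": 0, "dx": 0, "dy": 0, "dz": 0, "rx": 0, "ry": 0, "rz": 0},
  ],
)

```text
time: 7.25
ee_pos: [0.5248, 0.3331, 0.2327]
ee_rot: [[0.021, 0.017, 1.0], [-1.0, 0.006, 0.021], [-0.005, -1.0, 0.017]]
force: [-0.1, -0.7, -4.9]
opening: 0.175
```

```bash
python3 go.py .524 .3290 .242 .95; python3 bd.py .28 .38
```

```text
t 7.25 pos [0.5248 0.3331 0.2327] F [-0.1 -0.7 -4.9] open 0.175
d(cm) [ 0.4  -0.94 -0.07] rot(deg) [-0.99  0.26 -0.3 ]
top 3619 x 0.3967 0.6408 z 0.1204 0.3913
 x,ztop,y: [(409, 248, 327), (429, 248, 328), (449, 248, 328), (469, 248, 329), (489, 249, 320), (508, 250, 313), (528, 369, 298), (551, 448, 286), (569, 249, 319), (589, 249, 331), (609, 249, 331), (629, 249, 332)]
scene 2250 x 0.4085 0.6448 z 0.1209 0.2502
 x,ztop,y: [(415, 178, 323), (436, 193, 324), (453, 153, 323), (475, 153, 324), (495, 248, 336), (514, 249, 333), (534, 249, 332), (553, 248, 332), (572, 249, 333), (592, 249, 333), (612, 248, 334), (632, 249, 334)]
```

Request:
move_arm(
  series=[
    {"hand": 0, "dx": 0.2, "dy": 1.0, "dz": 0, "rx": 0, "ry": 0.2, "rz": -0.3},
    {"hand": 0, "dx": 0, "dy": 1.0, "dz": 0, "rx": 0, "ry": 0, "rz": 0},
    {"hand": 0, "dx": 0, "dy": 1.0, "dz": 0, "rx": 0, "ry": 0, "rz": 0},
    {"hand": 0, "dx": 0, "dy": 0, "dz": 0, "rx": 0, "ry": 0, "rz": 0},
    {"hand": 0, "dx": 0, "dy": 0, "dz": 0, "rx": 0, "ry": 0, "rz": 0},
  ],
)

```text
time: 7.98
ee_pos: [0.5251, 0.3305, 0.1997]
ee_rot: [[0.017, 0.016, 1.0], [-1.0, -0.001, 0.017], [0.001, -1.0, 0.016]]
force: [0.4, 0.1, -4.5]
opening: 0.174
```

```bash
python3 go.py .524 .3290 .242 .95; python3 bd.py .28 .38
```

```text
t 7.975 pos [0.5251 0.3305 0.1997] F [ 0.4  0.1 -4.5] open 0.174
d(cm) [ 0.16 -4.23 -0.05] rot(deg) [-0.91  0.03  0.07]
top 3245 x 0.3966 0.6413 z 0.0870 0.3516
 x,ztop,y: [(410, 215, 325), (430, 216, 326), (450, 215, 326), (470, 216, 326), (490, 216, 317), (508, 216, 315), (528, 299, 290), (552, 373, 287), (569, 216, 319), (589, 216, 329), (609, 215, 328), (629, 215, 330)]
scene 2075 x 0.4143 0.6451 z 0.0875 0.2199
 x,ztop,y: [(422, 144, 320), (441, 158, 320), (460, 106, 322), (481, 124, 322), (500, 215, 352), (518, 216, 323), (537, 220, 317), (556, 216, 329), (575, 216, 330), (594, 216, 330), (613, 215, 330), (633, 216, 331)]
```

Request:
move_arm(
  series=[
    {"hand": 0, "dx": -0.1, "dy": 1.5, "dz": 0, "rx": 0, "ry": 0, "rz": 0},
    {"hand": 0, "dx": 0, "dy": 1.5, "dz": 0, "rx": 0, "ry": 0, "rz": 0},
    {"hand": 0, "dx": 0, "dy": 1.5, "dz": 0, "rx": 0, "ry": 0, "rz": 0},
    {"hand": 0, "dx": 0, "dy": 0, "dz": 0, "rx": 0, "ry": 0, "rz": 0},
    {"hand": 0, "dx": 0, "dy": 0, "dz": 0, "rx": 0, "ry": 0, "rz": 0},
  ],
)

```text
time: 8.7
ee_pos: [0.5257, 0.3314, 0.1511]
ee_rot: [[0.017, 0.015, 1.0], [-1.0, -0.001, 0.017], [0.002, -1.0, 0.015]]
force: [0.2, -0.3, -4.6]
opening: 0.178
```

```bash
python3 go.py .524 .3290 .127 .95; python3 bd.py .28 .38
```

```text
t 8.7 pos [0.5257 0.3314 0.1511] F [ 0.2 -0.3 -4.6] open 0.178
d(cm) [ 0.23  2.41 -0.21] rot(deg) [-0.88  0.02  0.09]
top 2485 x 0.3965 0.6422 z 0.0416 0.3006
 x,ztop,y: [(410, 166, 323), (430, 167, 326), (450, 167, 327), (470, 168, 327), (490, 167, 320), (508, 168, 313), (527, 304, 296), (554, 168, 311), (570, 168, 321), (589, 167, 330), (610, 167, 330), (629, 167, 331)]
scene 1836 x 0.4139 0.6445 z 0.0393 0.1698
 x,ztop,y: [(414, 76, 322), (434, 95, 322), (453, 59, 322), (474, 64, 322), (494, 165, 334), (514, 167, 331), (533, 170, 330), (552, 167, 331), (572, 167, 331), (592, 167, 331), (612, 167, 331), (632, 167, 332)]
```

Request:
move_arm(
  series=[
    {"hand": 0, "dx": 0, "dy": 1.0, "dz": 0, "rx": 0, "ry": 0, "rz": 0},
    {"hand": 0, "dx": 0, "dy": 0.8, "dz": 0, "rx": 0, "ry": 0, "rz": 0},
    {"hand": 0, "dx": 0, "dy": 0.2, "dz": 0, "rx": 0, "ry": 0, "rz": 0},
    {"hand": 0, "dx": 0, "dy": 0, "dz": 0, "rx": 0, "ry": 0, "rz": 0},
  ],
)

```text
time: 9.3
ee_pos: [0.5264, 0.3314, 0.1306]
ee_rot: [[0.017, 0.017, 1.0], [-1.0, -0.001, 0.017], [0.001, -1.0, 0.017]]
force: [-0.3, -0.2, -4.2]
opening: 0.178
```

```bash
python3 go.py .524 .3290 .127 .95; python3 bd.py .28 .38
```

```text
t 9.3 pos [0.5264 0.3314 0.1306] F [-0.3 -0.2 -4.2] open 0.178
d(cm) [ 0.24  0.36 -0.25] rot(deg) [-0.95  0.01  0.06]
top 2109 x 0.3984 0.6433 z 0.0309 0.3539
 x,ztop,y: [(412, 144, 322), (432, 146, 326), (452, 147, 327), (472, 147, 327), (491, 147, 319), (509, 185, 303), (531, 294, 282), (555, 359, 292), (571, 148, 322), (591, 147, 330), (611, 147, 330), (631, 147, 330)]
scene 1649 x 0.4151 0.6457 z 0.0308 0.1520
 x,ztop,y: [(419, 57, 322), (439, 543, 290), (480, 48, 323), (499, 146, 334), (518, 148, 332), (536, 149, 320), (555, 147, 331), (575, 147, 331), (594, 147, 331), (614, 147, 331), (633, 147, 332)]
```

Request:
move_arm(
  series=[
    {"hand": 0, "dx": 0, "dy": 0.3, "dz": 0, "rx": 0, "ry": 0, "rz": 0},
    {"hand": 0, "dx": 0, "dy": 0.2, "dz": 0, "rx": 0, "ry": 0, "rz": 0},
    {"hand": 0, "dx": 0, "dy": 0.1, "dz": 0, "rx": 0, "ry": 0, "rz": 0},
  ],
)

```text
time: 9.78
ee_pos: [0.5271, 0.332, 0.1269]
ee_rot: [[0.017, 0.018, 1.0], [-1.0, -0.0, 0.017], [0.0, -1.0, 0.018]]
force: [-3.5, -1.9, 6.2]
opening: 0.176
```

```bash
python3 go.py .524 .3290 .127 .95; python3 bd.py .28 .38
```

```text
t 9.775 pos [0.5271 0.332  0.1269] F [-3.5 -1.9  6.2] open 0.176
d(cm) [ 0.3  -0.02 -0.31] rot(deg) [-1.06  0.01  0.02]
top 2048 x 0.3984 0.6442 z 0.0309 0.2709
 x,ztop,y: [(412, 141, 323), (432, 143, 326), (452, 143, 327), (472, 142, 328), (492, 144, 321), (510, 146, 314), (531, 252, 295), (556, 144, 312), (571, 144, 323), (591, 143, 331), (611, 143, 331), (631, 144, 331)]
scene 1604 x 0.4215 0.6463 z 0.0308 0.1516
 x,ztop,y: [(425, 59, 323), (488, 52, 323), (504, 143, 334), (521, 144, 332), (540, 145, 322), (559, 143, 331), (578, 143, 332), (596, 143, 332), (615, 143, 332), (635, 143, 333)]
```

Board a is on the base: the force has turned to +6 N and its top is at 141–143 mm. Releasing it and rising, then over to b at y ≈ -0.287.

Request:
move_arm(
  series=[
    {"hand": 0.3, "dx": 0, "dy": 0, "dz": 0, "rx": 0, "ry": 0, "rz": 0},
    {"hand": 0.42, "dx": 0, "dy": 0, "dz": 0, "rx": 0, "ry": 0, "rz": 0},
    {"hand": 0.42, "dx": 0, "dy": 0, "dz": 0, "rx": 0, "ry": 0, "rz": 0},
    {"hand": 0.42, "dx": 0, "dy": -3.0, "dz": 0, "rx": 0, "ry": 0, "rz": 0},
    {"hand": 0.42, "dx": 0, "dy": -4.0, "dz": 0, "rx": 0, "ry": 0, "rz": 0},
    {"hand": 0.42, "dx": 0, "dy": -3.0, "dz": 0, "rx": 0, "ry": 0, "rz": 0},
    {"hand": 0.42, "dx": 0, "dy": 0, "dz": 0, "rx": 0, "ry": 0, "rz": 0},
  ],
)

```text
time: 10.75
ee_pos: [0.5263, 0.3329, 0.2297]
ee_rot: [[0.017, 0.021, 1.0], [-1.0, 0.003, 0.017], [-0.002, -1.0, 0.021]]
force: [1.4, -0.7, -0.5]
opening: 0.42
```

```bash
python3 go.py .536 -.2870 .245 .35; python3 bd.py .28 .38
python3 - <<'E'
from h import *
im=bot.get_image("scene")["color"];cv2.imwrite("pics/s4.png",cv2.resize(im[100:340,300:540,::-1],None,fx=2.4,fy=2.4))
E
```

```text
t 10.75 pos [0.5263 0.3329 0.2297] F [ 1.4 -0.7 -0.5] open 0.42
d(cm) [ 6.20e+01 -1.68e+00 -4.00e-02] rot(deg) [-1.22  0.61 -0.14]
top 2497 x 0.3983 0.6434 z 0.0313 0.5225
 x,ztop,y: [(412, 143, 328), (432, 143, 329), (452, 144, 329), (472, 143, 329), (492, 367, 310), (512, 315, 303), (531, 146, 308), (552, 522, 289), (572, 143, 320), (592, 143, 333), (612, 143, 332), (631, 143, 332)]
scene 2147 x 0.4045 0.6461 z 0.0309 0.1444
 x,ztop,y: [(414, 70, 322), (435, 142, 335), (453, 143, 333), (473, 143, 330), (492, 143, 331), (512, 144, 331), (533, 144, 325), (553, 143, 331), (573, 143, 332), (593, 143, 332), (612, 143, 333), (633, 143, 333)]
```

View pics/s4.png

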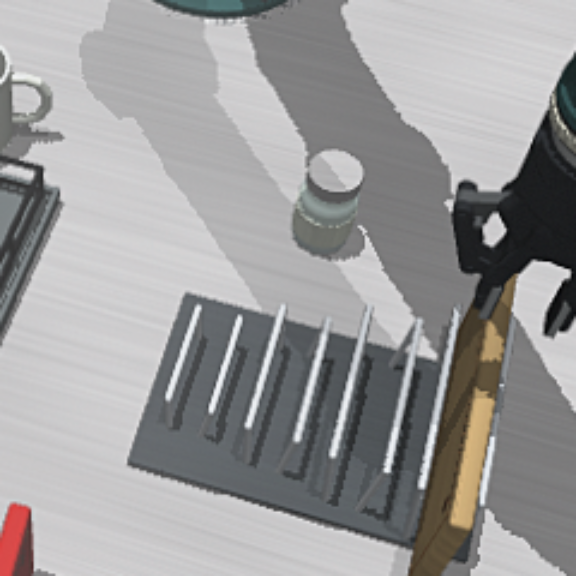

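Board a stands in the tall slot with its centre at about (0.521, 0.330). Now over to b.

Request:
move_arm(
  series=[
    {"hand": 0.42, "dx": 5.5, "dy": -1.5, "dz": 0, "rx": -1.2, "ry": 0.6, "rz": 0},
    {"hand": 0.42, "dx": 6.2, "dy": 0, "dz": 0.2, "rx": 0, "ry": 0, "rz": 0},
    {"hand": 0.42, "dx": 6.2, "dy": 0, "dz": 0.2, "rx": 0, "ry": 0, "rz": 0},
    {"hand": 0.42, "dx": 6.2, "dy": 0, "dz": 0.1, "rx": 0, "ry": 0, "rz": 0},
    {"hand": 0.42, "dx": 6.2, "dy": 0, "dz": 0.1, "rx": 0, "ry": 0, "rz": 0},
    {"hand": 0.42, "dx": 6.2, "dy": 0, "dz": 0, "rx": 0, "ry": 0, "rz": 0},
    {"hand": 0.42, "dx": 6.2, "dy": 0, "dz": 0, "rx": 0, "ry": 0, "rz": 0},
    {"hand": 0.42, "dx": 6.2, "dy": 0, "dz": 0, "rx": 0, "ry": 0, "rz": 0},
    {"hand": 0.42, "dx": 6.0, "dy": 0, "dz": 0, "rx": 0, "ry": 0, "rz": 0},
    {"hand": 0.42, "dx": 4.0, "dy": 0, "dz": 0, "rx": 0, "ry": 0, "rz": 0},
    {"hand": 0.42, "dx": 0, "dy": 0, "dz": 0, "rx": 0, "ry": 0, "rz": 0},
    {"hand": 0.42, "dx": 0, "dy": 0, "dz": 0, "rx": 0, "ry": 0, "rz": 0},
  ],
)

```text
time: 12.4
ee_pos: [0.5275, -0.2673, 0.2223]
ee_rot: [[0.008, -0.035, 0.999], [-1.0, 0.002, 0.008], [-0.003, -0.999, -0.035]]
force: [-0.5, 0.9, -0.5]
opening: 0.417
```

```bash
python3 go.py .536 -.2870 .205 .35
```

```text
t 12.4 pos [ 0.5275 -0.2673  0.2223] F [-0.5  0.9 -0.5] open 0.417
d(cm) [1.98 1.69 0.89] rot(deg) [ 2.    0.12 -0.15]
```

Request:
move_arm(
  series=[
    {"hand": 0.42, "dx": 1.9, "dy": 1.6, "dz": 0.8, "rx": 2.0, "ry": 0, "rz": 0},
    {"hand": 0.42, "dx": 0, "dy": 0, "dz": 0, "rx": 0, "ry": 0, "rz": 0},
    {"hand": 0.42, "dx": 0, "dy": 0, "dz": 0, "rx": 0, "ry": 0, "rz": 0},
  ],
)

```text
time: 12.78
ee_pos: [0.536, -0.2808, 0.2048]
ee_rot: [[0.015, -0.002, 1.0], [-1.0, 0.006, 0.015], [-0.006, -1.0, -0.001]]
force: [-0.1, -0.1, 0.1]
opening: 0.422
```

```bash
python3 go.py .536 -.2870 .127 .35
```

```text
t 12.775 pos [ 0.536  -0.2808  0.2048] F [-0.1 -0.1  0.1] open 0.422
d(cm) [0.66 7.77 0.01] rot(deg) [ 0.09  0.5  -0.34]
```

Request:
move_arm(
  series=[
    {"hand": 0.42, "dx": 0.5, "dy": 2.5, "dz": 0, "rx": 0, "ry": 0.4, "rz": -0.3},
    {"hand": 0.42, "dx": 0, "dy": 2.5, "dz": 0, "rx": 0, "ry": 0, "rz": 0},
    {"hand": 0.42, "dx": 0, "dy": 0, "dz": 0, "rx": 0, "ry": 0, "rz": 0},
  ],
)

```text
time: 13.15
ee_pos: [0.5381, -0.2815, 0.1562]
ee_rot: [[0.014, 0.001, 1.0], [-1.0, 0.001, 0.014], [-0.001, -1.0, 0.001]]
force: [0.1, 0.8, -0.2]
opening: 0.417
```

```bash
python3 go.py .536 -.2870 .127 .35
```

```text
t 13.15 pos [ 0.5381 -0.2815  0.1562] F [ 0.1  0.8 -0.2] open 0.417
d(cm) [ 0.55  2.92 -0.22] rot(deg) [-0.05  0.43 -0.03]
```

Request:
move_arm(
  series=[
    {"hand": 0.42, "dx": 0.6, "dy": 0, "dz": -0.2, "rx": 0, "ry": 0.3, "rz": 0},
    {"hand": 0.42, "dx": 0, "dy": 0, "dz": 0, "rx": 0, "ry": 0, "rz": 0},
    {"hand": 0.42, "dx": 0, "dy": 0, "dz": 0, "rx": 0, "ry": 0, "rz": 0},
  ],
)

```text
time: 13.52
ee_pos: [0.5379, -0.2876, 0.1596]
ee_rot: [[0.009, 0.005, 1.0], [-1.0, -0.001, 0.009], [0.001, -1.0, 0.005]]
force: [-0.5, -0.6, 0.1]
opening: 0.418
```

```bash
python3 go.py .536 -.2870 .127 .35
```

```text
t 13.525 pos [ 0.5379 -0.2876  0.1596] F [-0.5 -0.6  0.1] open 0.418
d(cm) [-0.06  3.26 -0.21] rot(deg) [-0.29  0.19  0.08]
```

Request:
move_arm(
  series=[
    {"hand": 0.42, "dx": 0, "dy": 1.7, "dz": -0.1, "rx": -0.3, "ry": 0, "rz": 0},
    {"hand": 0.42, "dx": 0, "dy": 1.5, "dz": 0, "rx": 0, "ry": 0, "rz": 0},
    {"hand": 0.42, "dx": 0, "dy": 0.2, "dz": 0, "rx": 0, "ry": 0, "rz": 0},
    {"hand": 0.42, "dx": 0, "dy": 0, "dz": 0, "rx": 0, "ry": 0, "rz": 0},
  ],
)

```text
time: 14.02
ee_pos: [0.5366, -0.2875, 0.1229]
ee_rot: [[0.009, -0.001, 1.0], [-1.0, -0.001, 0.009], [0.001, -1.0, -0.001]]
force: [0.1, 0.4, -0.4]
opening: 0.419
```

```bash
python3 go.py .536 -.2870 .127 .35
```

```text
t 14.025 pos [ 0.5366 -0.2875  0.1229] F [ 0.1  0.4 -0.4] open 0.419
d(cm) [-0.05 -0.41 -0.06] rot(deg) [0.08 0.18 0.05]
```

Request:
move_arm(
  series=[
    {"hand": 0, "dx": 0, "dy": 0, "dz": 0, "rx": 0, "ry": 0, "rz": 0},
    {"hand": 0, "dx": 0, "dy": 0, "dz": 0, "rx": 0, "ry": 0, "rz": 0},
    {"hand": 0, "dx": 0, "dy": 0, "dz": 0, "rx": 0, "ry": 0, "rz": 0},
  ],
)

```text
time: 14.4
ee_pos: [0.5367, -0.2873, 0.123]
ee_rot: [[0.009, -0.001, 1.0], [-1.0, -0.001, 0.009], [0.001, -1.0, -0.001]]
force: [0.2, 0.0, -3.0]
opening: 0.181
```

```bash
python3 go.py .536 -.2870 .127 .35
```

```text
t 14.4 pos [ 0.5367 -0.2873  0.123 ] F [ 0.2  0.  -3. ] open 0.181
d(cm) [-0.03 -0.4  -0.07] rot(deg) [0.06 0.19 0.04]
```

Request:
move_arm(
  series=[
    {"hand": 0, "dx": 0, "dy": -2.0, "dz": 0, "rx": 0, "ry": 0, "rz": 0},
    {"hand": 0, "dx": 0, "dy": -4.0, "dz": 0, "rx": 0, "ry": 0, "rz": 0},
    {"hand": 0, "dx": 0, "dy": -5.0, "dz": 0, "rx": 0, "ry": 0, "rz": 0},
    {"hand": 0, "dx": 0, "dy": -4.0, "dz": 0, "rx": 0, "ry": 0, "rz": 0},
    {"hand": 0, "dx": 0, "dy": -1.0, "dz": 0, "rx": 0, "ry": 0, "rz": 0},
    {"hand": 0, "dx": 0, "dy": 0, "dz": 0, "rx": 0, "ry": 0, "rz": 0},
  ],
)

```text
time: 15.15
ee_pos: [0.536, -0.2872, 0.2918]
ee_rot: [[0.009, -0.001, 1.0], [-1.0, -0.002, 0.009], [0.002, -1.0, -0.001]]
force: [-0.2, -1.1, -2.0]
opening: 0.179
```

```bash
python3 go.py .522 .2636 .275 .95; python3 bd.py -.31 -.26
```

```text
t 15.15 pos [ 0.536  -0.2872  0.2918] F [-0.2 -1.1 -2. ] open 0.179
d(cm) [-55.09   1.58  -0.88] rot(deg) [ 0.04 -0.42  0.1 ]
top 3321 x 0.4262 0.6427 z 0.1981 0.3211
 x,ztop,y: [(429, 319, -288), (443, 319, -288), (463, 319, -288), (484, 319, -288), (505, 320, -278), (523, 319, -281), (542, 237, -281), (571, 319, -276), (588, 319, -287), (609, 319, -287), (630, 319, -286)]
scene 2229 x 0.4268 0.6450 z 0.1950 0.3187
 x,ztop,y: [(434, 318, -288), (453, 318, -287), (468, 319, -287), (491, 317, -289), (508, 315, -283), (526, 316, -281), (546, 318, -287), (561, 317, -286), (579, 317, -286), (597, 317, -287), (614, 317, -285), (633, 317, -285)]
```

Request:
move_arm(
  series=[
    {"hand": 0, "dx": -4.0, "dy": 0, "dz": -0.3, "rx": 0, "ry": -0.4, "rz": 0},
    {"hand": 0, "dx": -6.0, "dy": 0, "dz": 0, "rx": 0, "ry": 0, "rz": 0},
    {"hand": 0, "dx": -6.0, "dy": 0, "dz": 0, "rx": 0, "ry": 0, "rz": 0},
    {"hand": 0, "dx": -6.0, "dy": 0, "dz": 0, "rx": 0, "ry": 0, "rz": 0},
    {"hand": 0, "dx": -6.0, "dy": 0, "dz": 0, "rx": 0, "ry": 0, "rz": 0},
    {"hand": 0, "dx": -6.0, "dy": 0, "dz": 0, "rx": 0, "ry": 0, "rz": 0},
    {"hand": 0, "dx": -6.0, "dy": 0, "dz": 0, "rx": 0, "ry": 0, "rz": 0},
    {"hand": 0, "dx": -6.0, "dy": 0, "dz": 0, "rx": 0, "ry": 0, "rz": 0},
    {"hand": 0, "dx": -5.0, "dy": 0, "dz": 0, "rx": 0, "ry": 0, "rz": 0},
    {"hand": 0, "dx": -2.5, "dy": 0, "dz": 0, "rx": 0, "ry": 0, "rz": 0},
    {"hand": 0, "dx": 0, "dy": 0, "dz": 0, "rx": 0, "ry": 0, "rz": 0},
    {"hand": 0, "dx": 0, "dy": 0, "dz": 0, "rx": 0, "ry": 0, "rz": 0},
  ],
)

```text
time: 16.75
ee_pos: [0.5147, 0.2606, 0.2666]
ee_rot: [[0.013, -0.042, 0.999], [-1.0, -0.003, 0.013], [0.002, -0.999, -0.042]]
force: [0.6, -1.0, -2.4]
opening: 0.18
```

```bash
python3 go.py .521 .2636 .235 .95
```

```text
t 16.75 pos [0.5147 0.2606 0.2666] F [ 0.6 -1.  -2.4] open 0.18
d(cm) [-0.3   3.13  0.77] rot(deg) [ 2.39 -0.2   0.13]
```

Request:
move_arm(
  series=[
    {"hand": 0, "dx": 0, "dy": 0, "dz": 0.7, "rx": 2.4, "ry": -0.2, "rz": 0.1},
    {"hand": 0, "dx": -0.1, "dy": 1.5, "dz": 0, "rx": 0, "ry": 0, "rz": 0},
    {"hand": 0, "dx": 0, "dy": 1.4, "dz": 0, "rx": 0, "ry": 0, "rz": 0},
    {"hand": 0, "dx": 0, "dy": 0, "dz": 0, "rx": 0, "ry": 0, "rz": 0},
    {"hand": 0, "dx": 0, "dy": 0, "dz": 0, "rx": 0, "ry": 0, "rz": 0},
  ],
)

```text
time: 17.38
ee_pos: [0.5219, 0.2555, 0.2324]
ee_rot: [[0.009, -0.005, 1.0], [-1.0, -0.005, 0.009], [0.005, -1.0, -0.005]]
force: [0.1, 0.1, -2.3]
opening: 0.18
```

```bash
python3 go.py .521 .2636 .200 .95; python3 bd.py .225 .30
```

```text
t 17.375 pos [0.5219 0.2555 0.2324] F [ 0.1  0.1 -2.3] open 0.18
d(cm) [-0.83  3.24 -0.06] rot(deg) [ 0.28 -0.43  0.28]
top 2319 x 0.4117 0.6288 z 0.1376 0.3594
 x,ztop,y: [(428, 237, 246), (451, 259, 251), (474, 260, 254), (497, 260, 243), (515, 241, 240), (552, 402, 230), (568, 259, 243), (590, 259, 254), (614, 259, 254), (627, 258, 254)]
scene 1468 x 0.4863 0.6305 z 0.1395 0.2602
 x,ztop,y: [(499, 258, 255), (509, 259, 272), (522, 259, 255), (534, 259, 254), (547, 259, 255), (559, 260, 255), (572, 259, 255), (584, 259, 255), (596, 259, 255), (609, 259, 255), (623, 259, 255)]
```

Request:
move_arm(
  series=[
    {"hand": 0, "dx": -0.8, "dy": 0, "dz": 0, "rx": 0.3, "ry": -0.4, "rz": 0.3},
    {"hand": 0, "dx": 0, "dy": 0, "dz": 0, "rx": 0, "ry": 0, "rz": 0},
    {"hand": 0, "dx": 0, "dy": 1.5, "dz": 0, "rx": 0, "ry": 0, "rz": 0},
    {"hand": 0, "dx": 0, "dy": 0, "dz": 0, "rx": 0, "ry": 0, "rz": 0},
    {"hand": 0, "dx": 0, "dy": 0, "dz": 0, "rx": 0, "ry": 0, "rz": 0},
  ],
)

```text
time: 18.1
ee_pos: [0.5219, 0.2648, 0.2172]
ee_rot: [[0.017, 0.002, 1.0], [-1.0, 0.002, 0.017], [-0.001, -1.0, 0.002]]
force: [-0.9, 0.4, -2.8]
opening: 0.182
```

```bash
python3 go.py .521 .2640 .1085 .95; python3 bd.py .225 .30
```

```text
t 18.1 pos [0.5219 0.2648 0.2172] F [-0.9  0.4 -2.8] open 0.182
d(cm) [ 0.1  10.87 -0.11] rot(deg) [-0.12  0.05 -0.08]
top 2242 x 0.4117 0.6487 z 0.1215 0.3593
 x,ztop,y: [(428, 218, 255), (451, 243, 259), (474, 244, 263), (497, 245, 251), (516, 248, 228), (551, 373, 238), (568, 244, 249), (591, 244, 264), (614, 244, 265), (627, 244, 264)]
scene 1473 x 0.4897 0.6308 z 0.1243 0.2451
 x,ztop,y: [(487, 148, 256), (501, 243, 265), (511, 245, 265), (523, 244, 264), (535, 244, 263), (547, 244, 264), (560, 244, 264), (572, 244, 264), (584, 244, 265), (597, 245, 265), (609, 244, 265), (622, 244, 265)]
```

Request:
move_arm(
  series=[
    {"hand": 0, "dx": 0, "dy": 2.0, "dz": 0, "rx": 0, "ry": 0, "rz": 0},
    {"hand": 0, "dx": 0, "dy": 2.0, "dz": 0, "rx": 0, "ry": 0, "rz": 0},
    {"hand": 0, "dx": 0, "dy": 2.0, "dz": 0, "rx": 0, "ry": 0, "rz": 0},
    {"hand": 0, "dx": 0, "dy": 1.0, "dz": 0, "rx": 0, "ry": 0, "rz": 0},
    {"hand": 0, "dx": 0, "dy": 0, "dz": 0, "rx": 0, "ry": 0, "rz": 0},
    {"hand": 0, "dx": 0, "dy": 0, "dz": 0, "rx": 0, "ry": 0, "rz": 0},
  ],
)

```text
time: 18.95
ee_pos: [0.5242, 0.2655, 0.148]
ee_rot: [[0.016, 0.007, 1.0], [-1.0, 0.004, 0.016], [-0.003, -1.0, 0.007]]
force: [-0.3, -0.2, -2.0]
opening: 0.184
```

```bash
python3 go.py .521 .2640 .109 .95; python3 bd.py .225 .30
```

```text
t 18.95 pos [0.5242 0.2655 0.148 ] F [-0.3 -0.2 -2. ] open 0.184
d(cm) [ 0.16  3.89 -0.35] rot(deg) [-0.4  -0.01 -0.19]
top 1558 x 0.4210 0.6997 z 0.0541 0.2676
 x,ztop,y: [(434, 107, 255), (456, 154, 256), (479, 175, 261), (500, 175, 253), (518, 169, 231), (553, 272, 241), (571, 175, 252), (593, 175, 265), (616, 176, 264), (629, 176, 265)]
scene 1251 x 0.4918 0.6336 z 0.0584 0.2085
 x,ztop,y: [(507, 174, 266), (519, 176, 265), (534, 208, 278), (548, 176, 265), (563, 176, 265), (578, 176, 265), (593, 176, 265), (608, 176, 265), (624, 176, 266)]
```

Request:
move_arm(
  series=[
    {"hand": 0, "dx": 0.1, "dy": 1.0, "dz": -0.3, "rx": -0.4, "ry": 0, "rz": -0.2},
    {"hand": 0, "dx": 0, "dy": 1.0, "dz": 0, "rx": 0, "ry": 0, "rz": 0},
    {"hand": 0, "dx": 0, "dy": 1.0, "dz": 0, "rx": 0, "ry": 0, "rz": 0},
    {"hand": 0, "dx": 0, "dy": 0.5, "dz": 0, "rx": 0, "ry": 0, "rz": 0},
    {"hand": 0, "dx": 0, "dy": 0, "dz": 0, "rx": 0, "ry": 0, "rz": 0},
  ],
)

```text
time: 19.68
ee_pos: [0.5211, 0.2643, 0.1107]
ee_rot: [[0.016, -0.0, 1.0], [-1.0, -0.0, 0.016], [0.0, -1.0, -0.0]]
force: [-0.2, 0.5, -1.4]
opening: 0.18
```

```bash
python3 go.py .521 .2640 .109 .95; python3 bd.py .225 .30
```

```text
t 19.675 pos [0.5211 0.2643 0.1107] F [-0.2  0.5 -1.4] open 0.18
d(cm) [ 0.03  0.17 -0.02] rot(deg) [ 0.   -0.02  0.02]
top 1066 x 0.4348 0.6997 z 0.0317 0.3992
 x,ztop,y: [(445, 75, 254), (467, 124, 255), (488, 138, 251), (505, 254, 231), (533, 252, 227), (557, 396, 230), (575, 138, 251), (597, 138, 263), (618, 138, 263)]
scene 1106 x 0.5019 0.6305 z 0.0321 0.2444
 x,ztop,y: [(511, 138, 265), (526, 171, 278), (540, 160, 278), (556, 139, 264), (572, 138, 264), (588, 138, 264), (604, 139, 264), (620, 138, 265)]
```

Request:
move_arm(
  series=[
    {"hand": 0, "dx": 0, "dy": 0.2, "dz": 0, "rx": 0, "ry": 0, "rz": 0},
    {"hand": 0, "dx": 0, "dy": 0.15, "dz": 0, "rx": 0, "ry": 0, "rz": 0},
  ],
)

```text
time: 20.02
ee_pos: [0.5221, 0.2648, 0.1089]
ee_rot: [[0.016, 0.002, 1.0], [-1.0, 0.001, 0.016], [-0.001, -1.0, 0.002]]
force: [-2.0, -1.2, 8.3]
opening: 0.179
```

```bash
python3 go.py .521 .2640 .109 .95; python3 bd.py .225 .30
```

```text
t 20.025 pos [0.5221 0.2648 0.1089] F [-2.  -1.2  8.3] open 0.179
d(cm) [ 0.08 -0.01 -0.11] rot(deg) [-0.14 -0.03 -0.04]
top 1053 x 0.4389 0.6882 z 0.0308 0.4096
 x,ztop,y: [(449, 86, 254), (471, 129, 256), (491, 136, 251), (507, 219, 229), (535, 255, 230), (558, 408, 230), (577, 137, 253), (599, 136, 264), (619, 136, 263)]
scene 1097 x 0.4686 0.6314 z 0.0312 0.1766
 x,ztop,y: [(511, 136, 265), (526, 170, 262), (541, 137, 277), (557, 136, 264), (572, 137, 265), (588, 137, 265), (604, 136, 265), (621, 136, 265)]
```

Contact at 8 N and the top is at 136 mm, so board b is down. Releasing it and going for c.

Request:
move_arm(
  series=[
    {"hand": 0.3, "dx": 0, "dy": 0, "dz": 0, "rx": 0, "ry": 0, "rz": 0},
    {"hand": 0.42, "dx": 0, "dy": 0, "dz": 0, "rx": 0, "ry": 0, "rz": 0},
    {"hand": 0.42, "dx": 0, "dy": 0, "dz": 0, "rx": 0, "ry": 0, "rz": 0},
    {"hand": 0.42, "dx": 0, "dy": -3.0, "dz": 0, "rx": 0, "ry": 0, "rz": 0},
    {"hand": 0.42, "dx": 0, "dy": -5.0, "dz": 0, "rx": 0, "ry": 0, "rz": 0},
    {"hand": 0.42, "dx": 0, "dy": -3.0, "dz": 0, "rx": 0, "ry": 0, "rz": 0},
    {"hand": 0.42, "dx": 0, "dy": 0, "dz": 0, "rx": 0, "ry": 0, "rz": 0},
  ],
)

```text
time: 21.0
ee_pos: [0.522, 0.2652, 0.2219]
ee_rot: [[0.017, 0.003, 1.0], [-1.0, 0.002, 0.017], [-0.002, -1.0, 0.003]]
force: [-1.5, -0.1, 0.1]
opening: 0.418
```

```bash
python3 go.py .536 -.2210 .235 .35; python3 bd.py .225 .30
```

```text
t 21.0 pos [0.522  0.2652 0.2219] F [-1.5 -0.1  0.1] open 0.418
d(cm) [48.63 -1.39  0.59] rot(deg) [-0.17  0.6  -0.09]
top 1748 x 0.4117 0.6994 z 0.0325 0.3632
 x,ztop,y: [(427, 137, 262), (450, 136, 262), (474, 137, 263), (497, 137, 250), (519, 137, 249), (544, 372, 240), (570, 136, 249), (591, 136, 264), (614, 136, 265), (627, 135, 264)]
scene 1632 x 0.4148 0.6312 z 0.0330 0.1385
 x,ztop,y: [(425, 136, 263), (441, 137, 263), (459, 135, 263), (476, 136, 264), (494, 136, 276), (512, 136, 264), (530, 160, 248), (548, 137, 264), (565, 137, 265), (583, 137, 265), (601, 137, 265), (620, 136, 266)]
```

Request:
move_arm(
  series=[
    {"hand": 0.42, "dx": 5.0, "dy": -1.5, "dz": 0.1, "rx": 0, "ry": 0.6, "rz": 0},
    {"hand": 0.42, "dx": 6.2, "dy": 0, "dz": 0.1, "rx": 0, "ry": 0, "rz": 0},
    {"hand": 0.42, "dx": 6.2, "dy": 0, "dz": 0.1, "rx": 0, "ry": 0, "rz": 0},
    {"hand": 0.42, "dx": 6.2, "dy": 0, "dz": 0.1, "rx": 0, "ry": 0, "rz": 0},
    {"hand": 0.42, "dx": 6.2, "dy": 0, "dz": 0, "rx": 0, "ry": 0, "rz": 0},
    {"hand": 0.42, "dx": 6.2, "dy": 0, "dz": 0, "rx": 0, "ry": 0, "rz": 0},
    {"hand": 0.42, "dx": 6.2, "dy": 0, "dz": 0, "rx": 0, "ry": 0, "rz": 0},
    {"hand": 0.42, "dx": 4.0, "dy": 0, "dz": 0, "rx": 0, "ry": 0, "rz": 0},
    {"hand": 0.42, "dx": 2.0, "dy": 0, "dz": 0, "rx": 0, "ry": 0, "rz": 0},
    {"hand": 0.42, "dx": 0, "dy": 0, "dz": 0, "rx": 0, "ry": 0, "rz": 0},
    {"hand": 0.42, "dx": 0, "dy": 0, "dz": 0, "rx": 0, "ry": 0, "rz": 0},
  ],
)

```text
time: 22.48
ee_pos: [0.5219, -0.2227, 0.2176]
ee_rot: [[0.012, -0.027, 1.0], [-1.0, 0.005, 0.012], [-0.005, -1.0, -0.027]]
force: [0.3, -0.1, 0.5]
opening: 0.421
```

```bash
python3 go.py .536 -.2210 .200 .35; python3 bd.py -.24 -.20;python3 bd.py -.175 -.13
```

```text
t 22.475 pos [ 0.5219 -0.2227  0.2176] F [ 0.3 -0.1  0.5] open 0.421
d(cm) [-0.14  1.73  1.46] rot(deg) [ 1.56  0.34 -0.31]
top 1335 x 0.4405 0.6289 z 0.0333 0.2315
 x,ztop,y: [(445, 144, -223), (461, 144, -222), (480, 144, -222), (499, 145, -218), (517, 143, -216), (535, 86, -215), (563, 145, -221), (578, 144, -222), (597, 143, -221), (616, 144, -222)]
scene 2253 x 0.4439 0.6304 z 0.0321 0.1441
 x,ztop,y: [(453, 143, -221), (469, 143, -221), (484, 143, -220), (499, 143, -220), (514, 142, -221), (529, 142, -220), (544, 142, -221), (559, 143, -220), (574, 142, -220), (589, 142, -220), (604, 143, -220), (620, 142, -221)]
top 1132 x 0.4550 0.6134 z 0.0312 0.5239
 x,ztop,y: [(457, 136, -156), (472, 137, -156), (496, 137, -156), (521, 137, -161), (544, 304, -167), (569, 136, -155), (593, 137, -155), (609, 136, -155)]
scene 1880 x 0.4567 0.6151 z 0.0318 0.1367
 x,ztop,y: [(465, 136, -155), (479, 136, -155), (491, 135, -155), (504, 135, -154), (517, 136, -154), (529, 136, -154), (542, 136, -154), (555, 135, -153), (568, 135, -154), (581, 135, -153), (593, 135, -154), (607, 135, -154)]
```

Request:
move_arm(
  series=[
    {"hand": 0.42, "dx": -0.1, "dy": 1.7, "dz": 1.4, "rx": 1.5, "ry": 0.3, "rz": -0.3},
    {"hand": 0.42, "dx": 0, "dy": 1.5, "dz": 0, "rx": 0, "ry": 0, "rz": 0},
    {"hand": 0.42, "dx": 0, "dy": 0, "dz": 0, "rx": 0, "ry": 0, "rz": 0},
    {"hand": 0.42, "dx": 0, "dy": 0, "dz": 0, "rx": 0, "ry": 0, "rz": 0},
  ],
)

```text
time: 23.18
ee_pos: [0.5365, -0.2199, 0.1862]
ee_rot: [[0.011, 0.001, 1.0], [-1.0, -0.001, 0.011], [0.001, -1.0, 0.001]]
force: [-0.0, 1.1, -0.1]
opening: 0.419
```

```bash
python3 go.py .536 -.2212 .117 .35
```

```text
t 23.175 pos [ 0.5365 -0.2199  0.1862] F [-0.   1.1 -0.1] open 0.419
d(cm) [ 0.12  6.92 -0.06] rot(deg) [-0.08  0.26  0.08]
```

Request:
move_arm(
  series=[
    {"hand": 0.42, "dx": 0.1, "dy": 2.4, "dz": 0, "rx": 0, "ry": 0.2, "rz": 0},
    {"hand": 0.42, "dx": 0, "dy": 2.4, "dz": 0, "rx": 0, "ry": 0, "rz": 0},
    {"hand": 0.42, "dx": 0, "dy": 1.5, "dz": 0, "rx": 0, "ry": 0, "rz": 0},
    {"hand": 0.42, "dx": 0, "dy": 0.4, "dz": 0, "rx": 0, "ry": 0, "rz": 0},
    {"hand": 0.42, "dx": 0, "dy": 0, "dz": 0, "rx": 0, "ry": 0, "rz": 0},
  ],
)

```text
time: 23.8
ee_pos: [0.5384, -0.2224, 0.1208]
ee_rot: [[0.006, 0.006, 1.0], [-1.0, -0.004, 0.006], [0.004, -1.0, 0.006]]
force: [-0.8, 0.0, 0.1]
opening: 0.421
```

```bash
python3 go.py .536 -.2212 .117 .35
```

```text
t 23.8 pos [ 0.5384 -0.2224  0.1208] F [-0.8  0.   0.1] open 0.421
d(cm) [-0.12  0.38 -0.24] rot(deg) [-0.36  0.01  0.23]
```

Request:
move_arm(
  series=[
    {"hand": 0.42, "dx": -0.1, "dy": 0.3, "dz": -0.2, "rx": -0.3, "ry": 0, "rz": 0.2},
    {"hand": 0.42, "dx": 0, "dy": 0, "dz": 0, "rx": 0, "ry": 0, "rz": 0},
    {"hand": 0, "dx": 0, "dy": 0, "dz": 0, "rx": 0, "ry": 0, "rz": 0},
    {"hand": 0, "dx": 0, "dy": 0, "dz": 0, "rx": 0, "ry": 0, "rz": 0},
    {"hand": 0, "dx": 0, "dy": 0, "dz": 0, "rx": 0, "ry": 0, "rz": 0},
  ],
)

```text
time: 24.42
ee_pos: [0.5373, -0.2215, 0.1195]
ee_rot: [[0.006, 0.004, 1.0], [-1.0, -0.001, 0.006], [0.001, -1.0, 0.004]]
force: [0.5, 1.0, -1.4]
opening: 0.178
```

```bash
python3 go.py .536 -.2212 .117 .35
```

```text
t 24.425 pos [ 0.5373 -0.2215  0.1195] F [ 0.5  1.  -1.4] open 0.178
d(cm) [-0.03  0.25 -0.13] rot(deg) [-0.21  0.01  0.07]
```

Request:
move_arm(
  series=[
    {"hand": 0, "dx": 0, "dy": -2.0, "dz": 0, "rx": 0, "ry": 0, "rz": 0},
    {"hand": 0, "dx": 0, "dy": -4.0, "dz": 0, "rx": 0, "ry": 0, "rz": 0},
    {"hand": 0, "dx": 0, "dy": -5.0, "dz": 0, "rx": 0, "ry": 0, "rz": 0},
    {"hand": 0, "dx": 0, "dy": -3.0, "dz": 0, "rx": 0, "ry": 0, "rz": 0},
    {"hand": 0, "dx": 0, "dy": 0, "dz": 0, "rx": 0, "ry": 0, "rz": 0},
    {"hand": 0, "dx": 0, "dy": 0, "dz": 0, "rx": 0, "ry": 0, "rz": 0},
  ],
)

```text
time: 25.18
ee_pos: [0.5334, -0.221, 0.2579]
ee_rot: [[0.006, -0.007, 1.0], [-1.0, 0.002, 0.006], [-0.002, -1.0, -0.006]]
force: [-0.4, 0.3, -3.5]
opening: 0.179
```

```bash
python3 go.py .523 .1985 .275 .95; python3 bd.py -.245 -.195
```

```text
t 25.175 pos [ 0.5334 -0.221   0.2579] F [-0.4  0.3 -3.5] open 0.179
d(cm) [-41.96  -1.63  -0.79] rot(deg) [ 0.37 -0.6  -0.1 ]
top 2006 x 0.4362 0.6243 z 0.0662 0.3804
 x,ztop,y: [(440, 283, -223), (455, 282, -223), (475, 283, -222), (494, 282, -219), (513, 283, -213), (529, 224, -207), (575, 280, -218), (592, 281, -222), (611, 281, -222)]
scene 1142 x 0.4378 0.6258 z 0.1649 0.2890
 x,ztop,y: [(447, 282, -220), (461, 282, -221), (479, 281, -222), (493, 282, -217), (509, 307, -201), (524, 310, -201), (540, 281, -222), (554, 281, -220), (569, 280, -220), (584, 280, -220), (600, 280, -221), (614, 280, -221)]
```

Request:
move_arm(
  series=[
    {"hand": 0, "dx": -4.0, "dy": -0.5, "dz": 0, "rx": 0.4, "ry": -0.6, "rz": 0},
    {"hand": 0, "dx": -6.0, "dy": 0, "dz": 0, "rx": 0, "ry": 0, "rz": 0},
    {"hand": 0, "dx": -6.0, "dy": 0, "dz": 0, "rx": 0, "ry": 0, "rz": 0},
    {"hand": 0, "dx": -6.0, "dy": 0, "dz": 0, "rx": 0, "ry": 0, "rz": 0},
    {"hand": 0, "dx": -6.0, "dy": 0, "dz": 0, "rx": 0, "ry": 0, "rz": 0},
    {"hand": 0, "dx": -6.0, "dy": 0, "dz": 0, "rx": 0, "ry": 0, "rz": 0},
    {"hand": 0, "dx": -4.5, "dy": 0, "dz": 0, "rx": 0, "ry": 0, "rz": 0},
    {"hand": 0, "dx": -2.5, "dy": 0, "dz": 0, "rx": 0, "ry": 0, "rz": 0},
    {"hand": 0, "dx": 0, "dy": 0, "dz": 0, "rx": 0, "ry": 0, "rz": 0},
    {"hand": 0, "dx": 0, "dy": 0, "dz": 0, "rx": 0, "ry": 0, "rz": 0},
  ],
)

```text
time: 26.52
ee_pos: [0.5219, 0.1987, 0.2486]
ee_rot: [[0.014, -0.023, 1.0], [-1.0, 0.002, 0.014], [-0.002, -1.0, -0.023]]
force: [0.6, -0.9, -3.4]
opening: 0.179
```

```bash
python3 go.py .523 .1985 .235 .95
```

```text
t 26.525 pos [0.5219 0.1987 0.2486] F [ 0.6 -0.9 -3.4] open 0.179
d(cm) [0.03 1.35 0.14] rot(deg) [ 1.3  -0.16 -0.11]
```

Request:
move_arm(
  series=[
    {"hand": 0, "dx": 0, "dy": 0.5, "dz": 0.1, "rx": 1.5, "ry": -0.1, "rz": -0.1},
    {"hand": 0, "dx": 0, "dy": 1.5, "dz": 0, "rx": 0, "ry": 0, "rz": 0},
    {"hand": 0, "dx": 0, "dy": 1.5, "dz": 0, "rx": 0, "ry": 0, "rz": 0},
    {"hand": 0, "dx": 0, "dy": 0, "dz": 0, "rx": 0, "ry": 0, "rz": 0},
    {"hand": 0, "dx": 0, "dy": 0, "dz": 0, "rx": 0, "ry": 0, "rz": 0},
  ],
)

```text
time: 27.15
ee_pos: [0.523, 0.1944, 0.2094]
ee_rot: [[0.01, 0.003, 1.0], [-1.0, -0.002, 0.01], [0.002, -1.0, 0.003]]
force: [-0.8, 0.0, -2.5]
opening: 0.178
```

```bash
python3 go.py .523 .1985 .1055 .95; python3 bd.py .16 .23
```

```text
t 27.15 pos [0.523  0.1944 0.2094] F [-0.8  0.  -2.5] open 0.178
d(cm) [-0.44 10.39 -0.03] rot(deg) [-0.16 -0.38  0.14]
top 859 x 0.4546 0.6144 z 0.1192 0.3456
 x,ztop,y: [(463, 155, 184), (476, 190, 184), (489, 223, 185), (501, 233, 177), (512, 230, 187), (555, 391, 167), (566, 231, 189), (578, 233, 193), (591, 233, 193), (605, 233, 193)]
scene 936 x 0.4859 0.6156 z 0.1163 0.2337
 x,ztop,y: [(503, 233, 193), (512, 233, 193), (524, 233, 193), (535, 233, 194), (548, 233, 194), (560, 232, 194), (571, 233, 194), (583, 233, 194), (595, 233, 195), (608, 233, 194)]
```

Request:
move_arm(
  series=[
    {"hand": 0, "dx": -0.4, "dy": 1.0, "dz": 0, "rx": -0.1, "ry": -0.3, "rz": 0.1},
    {"hand": 0, "dx": 0, "dy": 0.5, "dz": 0, "rx": 0, "ry": 0, "rz": 0},
    {"hand": 0, "dx": 0, "dy": 0, "dz": 0, "rx": 0, "ry": 0, "rz": 0},
    {"hand": 0, "dx": 0, "dy": 0, "dz": 0, "rx": 0, "ry": 0, "rz": 0},
  ],
)

```text
time: 27.75
ee_pos: [0.5234, 0.1991, 0.1941]
ee_rot: [[0.016, 0.002, 1.0], [-1.0, 0.0, 0.016], [-0.0, -1.0, 0.002]]
force: [0.6, 0.4, -2.3]
opening: 0.179
```

```bash
python3 go.py .523 .1990 .1055 .95; python3 bd.py .16 .23
```

```text
t 27.75 pos [0.5234 0.1991 0.1941] F [ 0.6  0.4 -2.3] open 0.179
d(cm) [ 0.01  8.86 -0.06] rot(deg) [-0.13 -0.03 -0.  ]
top 793 x 0.4631 0.6144 z 0.1042 0.3469
 x,ztop,y: [(469, 145, 189), (481, 174, 189), (494, 206, 180), (506, 217, 177), (517, 316, 161), (546, 349, 169), (558, 369, 166), (568, 216, 194), (580, 218, 198), (592, 218, 198), (604, 218, 198)]
scene 909 x 0.5020 0.6159 z 0.1044 0.2190
 x,ztop,y: [(510, 217, 198), (518, 218, 198), (527, 218, 198), (535, 217, 199), (545, 218, 199), (554, 218, 199), (563, 217, 199), (572, 217, 199), (581, 218, 200), (590, 218, 199), (599, 218, 200), (610, 219, 200)]
```

Aligned. Lowering.

Request:
move_arm(
  series=[
    {"hand": 0, "dx": 0, "dy": 2.0, "dz": 0, "rx": 0, "ry": 0, "rz": 0},
    {"hand": 0, "dx": 0, "dy": 2.0, "dz": 0, "rx": 0, "ry": 0, "rz": 0},
    {"hand": 0, "dx": 0, "dy": 1.5, "dz": 0, "rx": 0, "ry": 0, "rz": 0},
    {"hand": 0, "dx": 0, "dy": 0.5, "dz": 0, "rx": 0, "ry": 0, "rz": 0},
    {"hand": 0, "dx": 0, "dy": 0, "dz": 0, "rx": 0, "ry": 0, "rz": 0},
    {"hand": 0, "dx": 0, "dy": 0, "dz": 0, "rx": 0, "ry": 0, "rz": 0},
  ],
)

```text
time: 28.6
ee_pos: [0.5256, 0.1996, 0.1347]
ee_rot: [[0.015, 0.007, 1.0], [-1.0, 0.001, 0.015], [-0.001, -1.0, 0.007]]
force: [-0.1, 1.0, -1.8]
opening: 0.18
```

```bash
python3 go.py .523 .1990 .1055 .95; python3 bd.py .16 .23
```

```text
t 28.6 pos [0.5256 0.1996 0.1347] F [-0.1  1.  -1.8] open 0.18
d(cm) [ 0.06  2.92 -0.28] rot(deg) [-0.4  -0.07 -0.07]
top 543 x 0.4708 0.6175 z 0.0428 0.4571
 x,ztop,y: [(499, 103, 190), (512, 185, 161), (523, 283, 164), (545, 285, 168), (563, 456, 189), (576, 159, 198), (591, 159, 199), (607, 159, 198)]
scene 825 x 0.4611 0.6185 z 0.0451 0.1973
 x,ztop,y: [(508, 158, 198), (518, 158, 199), (531, 193, 194), (544, 159, 200), (557, 160, 199), (570, 159, 200), (582, 160, 200), (595, 159, 200), (610, 159, 200)]
```

Request:
move_arm(
  series=[
    {"hand": 0, "dx": 0.1, "dy": 1.0, "dz": -0.3, "rx": -0.4, "ry": 0, "rz": 0},
    {"hand": 0, "dx": 0, "dy": 1.0, "dz": 0, "rx": 0, "ry": 0, "rz": 0},
    {"hand": 0, "dx": 0, "dy": 0.6, "dz": 0, "rx": 0, "ry": 0, "rz": 0},
    {"hand": 0, "dx": 0, "dy": 0, "dz": 0, "rx": 0, "ry": 0, "rz": 0},
  ],
)

```text
time: 29.2
ee_pos: [0.5224, 0.1984, 0.107]
ee_rot: [[0.015, -0.0, 1.0], [-1.0, 0.001, 0.015], [-0.001, -1.0, -0.0]]
force: [0.6, 0.1, -3.0]
opening: 0.18
```

```bash
python3 go.py .523 .1990 .1055 .95; python3 bd.py .16 .23
```

```text
t 29.2 pos [0.5224 0.1984 0.107 ] F [ 0.6  0.1 -3. ] open 0.18
d(cm) [-0.06  0.15  0.06] rot(deg) [ 0.   -0.08 -0.07]
top 417 x 0.4246 0.6138 z 0.0315 0.5399
 x,ztop,y: [(431, 544, 167), (446, 525, 177), (509, 73, 189), (519, 56, 190), (558, 426, 216), (572, 130, 196), (586, 130, 197), (602, 131, 197)]
scene 740 x 0.4377 0.6151 z 0.0333 0.5166
 x,ztop,y: [(507, 130, 197), (517, 131, 198), (532, 168, 197), (546, 131, 198), (561, 131, 198), (575, 132, 199), (590, 131, 199), (604, 131, 199)]
```

Request:
move_arm(
  series=[
    {"hand": 0, "dx": 0, "dy": 0.2, "dz": 0, "rx": 0, "ry": 0, "rz": 0},
    {"hand": 0, "dx": 0, "dy": 0.2, "dz": 0, "rx": 0, "ry": 0, "rz": 0},
  ],
)

```text
time: 29.55
ee_pos: [0.5231, 0.1991, 0.1054]
ee_rot: [[0.015, 0.002, 1.0], [-1.0, 0.001, 0.015], [-0.001, -1.0, 0.002]]
force: [-7.9, -2.7, 19.5]
opening: 0.176
```

```bash
python3 go.py .523 .1990 .1055 .95; python3 bd.py .16 .23
```

```text
t 29.55 pos [0.5231 0.1991 0.1054] F [-7.9 -2.7 19.5] open 0.176
d(cm) [ 0.01 -0.01 -0.01] rot(deg) [-0.1  -0.07 -0.08]
top 430 x 0.4224 0.6134 z 0.0307 0.5444
 x,ztop,y: [(430, 546, 165), (446, 524, 179), (510, 87, 169), (520, 201, 160), (542, 428, 223), (557, 425, 216), (572, 128, 197), (586, 129, 198), (602, 130, 198)]
scene 736 x 0.4386 0.6157 z 0.0326 0.5168
 x,ztop,y: [(508, 130, 198), (518, 129, 199), (533, 165, 199), (547, 130, 199), (561, 130, 199), (576, 130, 199), (590, 130, 200), (605, 129, 200)]
```

Down: 19 N, and the top at about 129 mm matches 127 plus the camera offset. Releasing and going to d.

Request:
move_arm(
  series=[
    {"hand": 0.3, "dx": 0, "dy": 0, "dz": 0, "rx": 0, "ry": 0, "rz": 0},
    {"hand": 0.42, "dx": 0, "dy": 0, "dz": 0, "rx": 0, "ry": 0, "rz": 0},
    {"hand": 0.42, "dx": 0, "dy": 0, "dz": 0, "rx": 0, "ry": 0, "rz": 0},
    {"hand": 0.42, "dx": 0, "dy": -3.0, "dz": 0, "rx": 0, "ry": 0, "rz": 0},
    {"hand": 0.42, "dx": 0, "dy": -5.0, "dz": 0, "rx": 0, "ry": 0, "rz": 0},
    {"hand": 0.42, "dx": 0, "dy": -3.0, "dz": 0, "rx": 0, "ry": 0, "rz": 0},
    {"hand": 0.42, "dx": 0, "dy": 0, "dz": 0, "rx": 0, "ry": 0, "rz": 0},
  ],
)

```text
time: 30.52
ee_pos: [0.5238, 0.1993, 0.2191]
ee_rot: [[0.016, 0.004, 1.0], [-1.0, 0.003, 0.015], [-0.003, -1.0, 0.004]]
force: [0.4, -0.7, 0.2]
opening: 0.421
```

```bash
python3 go.py .536 -.1555 .225 .35; python3 bd.py .16 .23
```

```text
t 30.525 pos [0.5238 0.1993 0.2191] F [ 0.4 -0.7  0.2] open 0.421
d(cm) [35.5  -0.68  0.67] rot(deg) [-0.24  0.54 -0.15]
top 1023 x 0.4275 0.6133 z 0.0312 0.3576
 x,ztop,y: [(439, 105, 189), (453, 128, 192), (468, 130, 196), (483, 129, 198), (498, 132, 185), (513, 273, 166), (526, 130, 183), (540, 291, 171), (562, 233, 172), (574, 131, 199), (588, 130, 199), (602, 130, 199)]
scene 1018 x 0.4274 0.6153 z 0.0325 0.1306
 x,ztop,y: [(434, 130, 196), (451, 129, 197), (473, 130, 198), (494, 129, 198), (516, 129, 199), (538, 130, 199), (559, 130, 199), (580, 130, 200), (602, 130, 199)]
```

Request:
move_arm(
  series=[
    {"hand": 0.42, "dx": 5.0, "dy": -0.5, "dz": 0.4, "rx": 0, "ry": 0.5, "rz": 0},
    {"hand": 0.42, "dx": 6.2, "dy": 0, "dz": 0.2, "rx": 0, "ry": 0, "rz": 0},
    {"hand": 0.42, "dx": 6.2, "dy": 0, "dz": 0.2, "rx": 0, "ry": 0, "rz": 0},
    {"hand": 0.42, "dx": 6.2, "dy": 0, "dz": 0.2, "rx": 0, "ry": 0, "rz": 0},
    {"hand": 0.42, "dx": 6.2, "dy": 0, "dz": 0.1, "rx": 0, "ry": 0, "rz": 0},
    {"hand": 0.42, "dx": 3.5, "dy": 0, "dz": 0.1, "rx": 0, "ry": 0, "rz": 0},
    {"hand": 0.42, "dx": 1.7, "dy": 0, "dz": 0, "rx": 0, "ry": 0, "rz": 0},
    {"hand": 0.42, "dx": 0, "dy": 0, "dz": 0, "rx": 0, "ry": 0, "rz": 0},
    {"hand": 0.42, "dx": 0, "dy": 0, "dz": 0, "rx": 0, "ry": 0, "rz": 0},
  ],
)

```text
time: 31.75
ee_pos: [0.5323, -0.1554, 0.2075]
ee_rot: [[0.013, -0.021, 1.0], [-1.0, 0.006, 0.013], [-0.007, -1.0, -0.021]]
force: [0.2, 0.8, 0.2]
opening: 0.423
```

```bash
python3 go.py .536 -.1555 .180 .35; python3 bd.py -.175 -.135
```

```text
t 31.75 pos [ 0.5323 -0.1554  0.2075] F [0.2 0.8 0.2] open 0.423
d(cm) [0.03 2.74 0.43] rot(deg) [ 1.21  0.4  -0.37]
top 784 x 0.4551 0.6134 z 0.0331 0.1448
 x,ztop,y: [(457, 136, -156), (473, 137, -156), (498, 137, -150), (521, 137, -151), (539, 135, -160), (581, 137, -149), (596, 137, -155), (610, 136, -155)]
scene 1802 x 0.4575 0.6152 z 0.0320 0.1366
 x,ztop,y: [(466, 136, -154), (479, 135, -154), (492, 136, -155), (505, 136, -155), (517, 136, -154), (530, 135, -154), (543, 135, -155), (555, 135, -154), (568, 135, -154), (580, 135, -154), (593, 135, -154), (606, 135, -153)]
```

Request:
move_arm(
  series=[
    {"hand": 0.42, "dx": 0, "dy": 1.4, "dz": 0.4, "rx": 1.2, "ry": 0.4, "rz": -0.3},
    {"hand": 0.42, "dx": 0, "dy": 1.5, "dz": 0, "rx": 0, "ry": 0, "rz": 0},
    {"hand": 0.42, "dx": 0, "dy": 0, "dz": 0, "rx": 0, "ry": 0, "rz": 0},
    {"hand": 0.42, "dx": 0, "dy": 0, "dz": 0, "rx": 0, "ry": 0, "rz": 0},
  ],
)

```text
time: 32.35
ee_pos: [0.5373, -0.1511, 0.1785]
ee_rot: [[0.013, 0.002, 1.0], [-1.0, 0.001, 0.013], [-0.001, -1.0, 0.002]]
force: [-0.3, 0.3, -0.1]
opening: 0.422
```

```bash
python3 go.py .536 -.1553 .112 .35
```

```text
t 32.35 pos [ 0.5373 -0.1511  0.1785] F [-0.3  0.3 -0.1] open 0.422
d(cm) [ 0.43  6.65 -0.15] rot(deg) [-0.1   0.41 -0.08]
```

Request:
move_arm(
  series=[
    {"hand": 0.42, "dx": 0.4, "dy": 1.2, "dz": 0, "rx": -0.1, "ry": 0.4, "rz": 0},
    {"hand": 0.42, "dx": 0, "dy": 1.2, "dz": 0, "rx": 0, "ry": 0, "rz": 0},
    {"hand": 0.42, "dx": 0, "dy": 0, "dz": 0, "rx": 0, "ry": 0, "rz": 0},
    {"hand": 0.42, "dx": 0, "dy": 0, "dz": 0, "rx": 0, "ry": 0, "rz": 0},
  ],
)

```text
time: 32.85
ee_pos: [0.5376, -0.1557, 0.1531]
ee_rot: [[0.005, 0.0, 1.0], [-1.0, 0.001, 0.005], [-0.001, -1.0, 0.0]]
force: [0.1, 0.5, 0.1]
opening: 0.417
```

```bash
python3 go.py .536 -.1553 .112 .35
```

```text
t 32.85 pos [ 0.5376 -0.1557  0.1531] F [0.1 0.5 0.1] open 0.417
d(cm) [-0.04  4.11 -0.16] rot(deg) [-0.01 -0.05 -0.07]
```

Request:
move_arm(
  series=[
    {"hand": 0.42, "dx": 0, "dy": 2.0, "dz": 0, "rx": 0, "ry": 0, "rz": 0},
    {"hand": 0.42, "dx": 0, "dy": 1.7, "dz": 0, "rx": 0, "ry": 0, "rz": 0},
    {"hand": 0.42, "dx": 0, "dy": 0.4, "dz": -0.2, "rx": 0, "ry": 0, "rz": 0},
    {"hand": 0.42, "dx": 0, "dy": 0, "dz": 0, "rx": 0, "ry": 0, "rz": 0},
    {"hand": 0.42, "dx": 0, "dy": 0, "dz": 0, "rx": 0, "ry": 0, "rz": 0},
  ],
)

```text
time: 33.48
ee_pos: [0.5368, -0.1559, 0.1122]
ee_rot: [[0.005, 0.003, 1.0], [-1.0, 0.0, 0.005], [-0.0, -1.0, 0.003]]
force: [0.7, 0.3, -0.5]
opening: 0.422
```

```bash
python3 go.py .536 -.1553 .112 .35
```

```text
t 33.475 pos [ 0.5368 -0.1559  0.1122] F [ 0.7  0.3 -0.5] open 0.422
d(cm) [-0.06  0.02 -0.08] rot(deg) [-0.18 -0.05 -0.03]
```

Request:
move_arm(
  series=[
    {"hand": 0, "dx": 0, "dy": 0, "dz": 0, "rx": 0, "ry": 0, "rz": 0},
    {"hand": 0, "dx": 0, "dy": 0, "dz": 0, "rx": 0, "ry": 0, "rz": 0},
    {"hand": 0, "dx": 0, "dy": 0, "dz": 0, "rx": 0, "ry": 0, "rz": 0},
    {"hand": 0, "dx": 0, "dy": -1.5, "dz": 0, "rx": 0, "ry": 0, "rz": 0},
    {"hand": 0, "dx": 0, "dy": 0, "dz": 0, "rx": 0, "ry": 0, "rz": 0},
  ],
)

```text
time: 34.1
ee_pos: [0.5371, -0.156, 0.129]
ee_rot: [[0.005, 0.004, 1.0], [-1.0, 0.0, 0.005], [-0.0, -1.0, 0.004]]
force: [0.0, -0.1, -2.4]
opening: 0.184
```

```bash
python3 go.py .536 -.1553 .25 .35; python3 bd.py -.175 -.135
```

```text
t 34.1 pos [ 0.5371 -0.156   0.129 ] F [ 0.  -0.1 -2.4] open 0.184
d(cm) [ -0.07 -12.1   -0.06] rot(deg) [-0.24 -0.05 -0.01]
top 600 x 0.4550 0.6260 z 0.0459 0.1546
 x,ztop,y: [(457, 152, -158), (471, 153, -158), (496, 153, -151), (518, 152, -149), (596, 139, -149), (609, 140, -149)]
scene 1470 x 0.4552 0.6146 z 0.0452 0.1520
 x,ztop,y: [(463, 152, -154), (478, 77, -149), (490, 139, -150), (502, 139, -149), (515, 89, -149), (528, 148, -161), (542, 151, -156), (554, 151, -154), (566, 150, -155), (579, 151, -156), (592, 150, -155), (605, 150, -155)]
```

Held. Lift it, then carry across to slot d.

Request:
move_arm(
  series=[
    {"hand": 0, "dx": 0, "dy": -4.0, "dz": 0, "rx": 0, "ry": 0, "rz": 0},
    {"hand": 0, "dx": 0, "dy": -4.5, "dz": 0, "rx": 0, "ry": 0, "rz": 0},
    {"hand": 0, "dx": 0, "dy": -3.0, "dz": 0, "rx": 0, "ry": 0, "rz": 0},
    {"hand": 0, "dx": 0, "dy": 0, "dz": 0, "rx": 0, "ry": 0, "rz": 0},
    {"hand": 0, "dx": 0, "dy": 0, "dz": 0, "rx": 0, "ry": 0, "rz": 0},
  ],
)

```text
time: 34.83
ee_pos: [0.5337, -0.1557, 0.2428]
ee_rot: [[0.005, -0.004, 1.0], [-1.0, 0.002, 0.005], [-0.002, -1.0, -0.004]]
force: [-0.3, 0.1, -2.2]
opening: 0.183
```

```bash
python3 go.py .523 .1325 .25 .95
```

```text
t 34.825 pos [ 0.5337 -0.1557  0.2428] F [-0.3  0.1 -2.2] open 0.183
d(cm) [-28.82  -0.65  -0.92] rot(deg) [ 0.23 -0.66 -0.13]
```

Request:
move_arm(
  series=[
    {"hand": 0, "dx": -4.0, "dy": -0.5, "dz": 0, "rx": 0.2, "ry": -0.6, "rz": 0},
    {"hand": 0, "dx": -6.0, "dy": 0, "dz": -0.3, "rx": 0, "ry": 0, "rz": 0},
    {"hand": 0, "dx": -6.0, "dy": 0, "dz": -0.2, "rx": 0, "ry": 0, "rz": 0},
    {"hand": 0, "dx": -6.0, "dy": 0, "dz": 0, "rx": 0, "ry": 0, "rz": 0},
    {"hand": 0, "dx": -4.0, "dy": 0, "dz": 0, "rx": 0, "ry": 0, "rz": 0},
    {"hand": 0, "dx": -2.2, "dy": 0, "dz": 0, "rx": 0, "ry": 0, "rz": 0},
    {"hand": 0, "dx": 0, "dy": 0, "dz": 0, "rx": 0, "ry": 0, "rz": 0},
    {"hand": 0, "dx": 0, "dy": 0, "dz": 0, "rx": 0, "ry": 0, "rz": 0},
  ],
)

```text
time: 35.83
ee_pos: [0.5185, 0.1317, 0.2343]
ee_rot: [[0.013, -0.023, 1.0], [-1.0, 0.002, 0.013], [-0.002, -1.0, -0.023]]
force: [0.7, -0.9, -2.2]
opening: 0.176
```

```bash
python3 go.py .523 .1325 .215 .95; python3 bd.py .10 .165
```

```text
t 35.825 pos [0.5185 0.1317 0.2343] F [ 0.7 -0.9 -2.2] open 0.176
d(cm) [-0.07  1.92  0.5 ] rot(deg) [ 1.31 -0.21 -0.11]
top 92 x 0.4389 0.5920 z 0.1491 0.6039
 x,ztop,y: [(484, 598, 156), (572, 560, 120), (582, 242, 123)]
scene 783 x 0.4960 0.5966 z 0.1503 0.2580
 x,ztop,y: [(502, 259, 129), (510, 258, 130), (518, 258, 131), (526, 257, 131), (534, 258, 131), (542, 257, 131), (550, 257, 132), (558, 256, 132), (566, 256, 132), (574, 255, 131), (582, 255, 132), (591, 255, 132)]
```

Request:
move_arm(
  series=[
    {"hand": 0, "dx": 0, "dy": 1.0, "dz": 0.4, "rx": 1.4, "ry": -0.2, "rz": -0.1},
    {"hand": 0, "dx": 0, "dy": 1.5, "dz": 0, "rx": 0, "ry": 0, "rz": 0},
    {"hand": 0, "dx": 0, "dy": 1.5, "dz": 0, "rx": 0, "ry": 0, "rz": 0},
    {"hand": 0, "dx": 0, "dy": 0, "dz": 0, "rx": 0, "ry": 0, "rz": 0},
    {"hand": 0, "dx": 0, "dy": 0, "dz": 0, "rx": 0, "ry": 0, "rz": 0},
  ],
)

```text
time: 36.55
ee_pos: [0.5232, 0.1274, 0.192]
ee_rot: [[0.009, 0.001, 1.0], [-1.0, -0.001, 0.009], [0.001, -1.0, 0.001]]
force: [-0.3, -0.3, -1.6]
opening: 0.18
```

```bash
python3 go.py .523 .1325 .098 .95; python3 bd.py .10 .165
```

```text
t 36.55 pos [0.5232 0.1274 0.192 ] F [-0.3 -0.3 -1.6] open 0.18
d(cm) [-0.52  9.4  -0.03] rot(deg) [-0.08 -0.44  0.05]
top 63 x 0.4125 0.5969 z 0.1078 0.5956
 x,ztop,y: [(440, 577, 125), (450, 572, 128), (573, 509, 125), (586, 169, 119)]
scene 787 x 0.5015 0.6003 z 0.1094 0.2163
 x,ztop,y: [(503, 215, 125), (509, 215, 126), (517, 215, 126), (525, 216, 127), (534, 215, 127), (542, 215, 127), (550, 215, 127), (559, 215, 127), (567, 215, 127), (576, 215, 127), (584, 215, 127), (593, 214, 127)]
```

Request:
move_arm(
  series=[
    {"hand": 0, "dx": -0.5, "dy": 1.5, "dz": 0.1, "rx": 0, "ry": -0.4, "rz": 0.1},
    {"hand": 0, "dx": 0, "dy": 1.0, "dz": 0, "rx": 0, "ry": 0, "rz": 0},
    {"hand": 0, "dx": 0, "dy": 0, "dz": 0, "rx": 0, "ry": 0, "rz": 0},
    {"hand": 0, "dx": 0, "dy": 0, "dz": 0, "rx": 0, "ry": 0, "rz": 0},
  ],
)

```text
time: 37.15
ee_pos: [0.5244, 0.1333, 0.1656]
ee_rot: [[0.017, 0.002, 1.0], [-1.0, 0.001, 0.017], [-0.001, -1.0, 0.002]]
force: [0.4, 0.1, -2.6]
opening: 0.18
```

```bash
python3 go.py .523 .1325 .098 .95; python3 bd.py .10 .165
```

```text
t 37.15 pos [0.5244 0.1333 0.1656] F [ 0.4  0.1 -2.6] open 0.18
d(cm) [ 0.08  6.76 -0.15] rot(deg) [-0.12  0.03 -0.07]
top few 48
scene 774 x 0.5016 0.6014 z 0.0832 0.1903
 x,ztop,y: [(507, 189, 131), (514, 189, 132), (522, 188, 132), (530, 189, 133), (538, 189, 133), (546, 188, 133), (554, 189, 133), (562, 188, 133), (570, 189, 133), (578, 188, 133), (586, 190, 133), (595, 189, 134)]
```

Board d reads y = 132 against a slot at 132.3. Lowering.

Request:
move_arm(
  series=[
    {"hand": 0, "dx": 0, "dy": 2.0, "dz": 0, "rx": 0, "ry": 0, "rz": 0},
    {"hand": 0, "dx": 0, "dy": 1.5, "dz": 0, "rx": 0, "ry": 0, "rz": 0},
    {"hand": 0, "dx": 0, "dy": 0.5, "dz": 0, "rx": 0, "ry": 0, "rz": 0},
    {"hand": 0, "dx": 0, "dy": 0, "dz": 0, "rx": 0, "ry": 0, "rz": 0},
    {"hand": 0, "dx": 0, "dy": 0, "dz": 0, "rx": 0, "ry": 0, "rz": 0},
  ],
)

```text
time: 37.88
ee_pos: [0.5262, 0.1335, 0.1264]
ee_rot: [[0.016, 0.006, 1.0], [-1.0, 0.002, 0.016], [-0.002, -1.0, 0.006]]
force: [-0.2, -0.7, -1.8]
opening: 0.175
```

```bash
python3 go.py .523 .1325 .098 .95; python3 bd.py .10 .165
```

```text
t 37.875 pos [0.5262 0.1335 0.1264] F [-0.2 -0.7 -1.8] open 0.175
d(cm) [ 0.1   2.83 -0.34] rot(deg) [-0.35 -0.01 -0.1 ]
top few 19
scene 720 x 0.4501 0.6037 z 0.0437 0.5134
 x,ztop,y: [(510, 150, 131), (520, 149, 132), (532, 150, 133), (545, 149, 133), (557, 150, 133), (569, 151, 134), (581, 151, 134), (594, 150, 134)]
```

Request:
move_arm(
  series=[
    {"hand": 0, "dx": 0.1, "dy": 1.0, "dz": -0.3, "rx": -0.3, "ry": 0, "rz": 0},
    {"hand": 0, "dx": 0, "dy": 1.0, "dz": 0, "rx": 0, "ry": 0, "rz": 0},
    {"hand": 0, "dx": 0, "dy": 0.5, "dz": 0, "rx": 0, "ry": 0, "rz": 0},
    {"hand": 0, "dx": 0, "dy": 0, "dz": 0, "rx": 0, "ry": 0, "rz": 0},
  ],
)

```text
time: 38.48
ee_pos: [0.523, 0.1322, 0.0997]
ee_rot: [[0.016, 0.001, 1.0], [-1.0, 0.002, 0.016], [-0.002, -1.0, 0.001]]
force: [0.7, -1.0, -2.0]
opening: 0.177
```

```bash
python3 go.py .523 .1325 .098 .95; python3 bd.py .10 .165
```

```text
t 38.475 pos [0.523  0.1322 0.0997] F [ 0.7 -1.  -2. ] open 0.177
d(cm) [-0.03  0.17 -0.  ] rot(deg) [-0.04 -0.02 -0.09]
top few 3
scene 598 x 0.5044 0.6003 z 0.0316 0.1252
 x,ztop,y: [(511, 124, 131), (523, 123, 131), (537, 122, 132), (550, 123, 132), (564, 124, 132), (578, 124, 132), (591, 124, 133)]
```

Request:
move_arm(
  series=[
    {"hand": 0, "dx": 0, "dy": 0.2, "dz": 0, "rx": 0, "ry": 0, "rz": 0},
    {"hand": 0, "dx": 0, "dy": 0.15, "dz": 0, "rx": 0, "ry": 0, "rz": 0},
  ],
)

```text
time: 38.83
ee_pos: [0.5236, 0.1328, 0.0989]
ee_rot: [[0.017, 0.002, 1.0], [-1.0, 0.001, 0.017], [-0.001, -1.0, 0.002]]
force: [-7.5, -2.7, 17.7]
opening: 0.18
```

```bash
python3 go.py .523 .1325 .098 .95; python3 bd.py .10 .165
```

```text
t 38.825 pos [0.5236 0.1328 0.0989] F [-7.5 -2.7 17.7] open 0.18
d(cm) [ 0.03  0.09 -0.06] rot(deg) [-0.14  0.   -0.07]
top few 5
scene 608 x 0.4394 0.6006 z 0.0329 0.1625
 x,ztop,y: [(505, 120, 129), (514, 122, 131), (526, 122, 132), (539, 123, 133), (552, 123, 132), (565, 123, 133), (578, 123, 133), (591, 123, 133)]
```

Request:
move_arm(
  series=[
    {"hand": 0.3, "dx": 0, "dy": 0, "dz": 0, "rx": 0, "ry": 0, "rz": 0},
    {"hand": 0.42, "dx": 0, "dy": 0, "dz": 0, "rx": 0, "ry": 0, "rz": 0},
    {"hand": 0.42, "dx": 0, "dy": 0, "dz": 0, "rx": 0, "ry": 0, "rz": 0},
    {"hand": 0.42, "dx": 0, "dy": -3.0, "dz": 0, "rx": 0, "ry": 0, "rz": 0},
    {"hand": 0.42, "dx": 0, "dy": -5.0, "dz": 0, "rx": 0, "ry": 0, "rz": 0},
    {"hand": 0.42, "dx": 0, "dy": -5.0, "dz": 0, "rx": 0, "ry": 0, "rz": 0},
    {"hand": 0.42, "dx": 6.0, "dy": -1.0, "dz": 0, "rx": 0, "ry": 0, "rz": 0},
    {"hand": 0.42, "dx": 6.0, "dy": 0, "dz": 0, "rx": 0, "ry": 0, "rz": 0},
    {"hand": 0.42, "dx": 6.0, "dy": 0, "dz": 0, "rx": 0, "ry": 0, "rz": 0},
    {"hand": 0.42, "dx": 6.0, "dy": 0, "dz": 0, "rx": 0, "ry": 0, "rz": 0},
    {"hand": 0.42, "dx": 6.0, "dy": 0, "dz": 0, "rx": 0, "ry": 0, "rz": 0},
    {"hand": 0.42, "dx": 0, "dy": 0, "dz": 0, "rx": 0, "ry": 0, "rz": 0},
  ],
)

```text
time: 40.42
ee_pos: [0.5312, -0.1757, 0.2441]
ee_rot: [[0.02, 0.009, 1.0], [-1.0, 0.001, 0.02], [-0.001, -1.0, 0.009]]
force: [0.4, 0.5, -0.5]
opening: 0.423
```

```bash
python3 go.py .523 .1325 .098 .95; for r in ".29 .37" ".225 .30" ".16 .235" ".095 .165"; do python3 bd.py $r; done
python3 - <<'E'
from h import *
for n,r in(("scene",(100,340,260,540)),("top",(150,400,130,420))):
    X,c,_=cloud(n);cv2.imwrite(f"pics/{n}9.png",cv2.resize(c[r[0]:r[1],r[2]:r[3],::-1],None,fx=2.3,fy=2.3))
    for l in("mug","jar"): print(n,l,[(np.round(d["xy"]),round(d["confidence"],2)) for d in bot.tip_of(n,l)][:1])
E
```

```text
t 40.425 pos [ 0.5312 -0.1757  0.2441] F [ 0.4  0.5 -0.5] open 0.423
d(cm) [-30.82  14.63  -0.33] rot(deg) [-0.52  0.19 -0.05]
top 2507 x 0.3983 0.6439 z 0.0310 0.1443
 x,ztop,y: [(412, 143, 327), (432, 143, 328), (452, 143, 329), (472, 143, 328), (492, 143, 330), (512, 143, 330), (532, 143, 330), (552, 143, 331), (571, 143, 331), (591, 143, 332), (612, 143, 332), (631, 143, 332)]
scene 2559 x 0.3986 0.6461 z 0.0314 0.1443
 x,ztop,y: [(412, 144, 330), (431, 143, 330), (451, 143, 330), (471, 143, 331), (491, 143, 332), (512, 143, 332), (532, 144, 332), (552, 143, 332), (572, 143, 333), (592, 143, 333), (612, 143, 333), (633, 143, 334)]
top 1945 x 0.4118 0.6280 z 0.0336 0.1383
 x,ztop,y: [(427, 136, 262), (450, 136, 262), (474, 136, 263), (497, 137, 263), (521, 136, 263), (544, 136, 264), (567, 137, 264), (591, 137, 263), (614, 137, 264), (627, 137, 264)]
scene 1657 x 0.4126 0.6314 z 0.0320 0.1378
 x,ztop,y: [(423, 137, 263), (441, 136, 263), (458, 136, 263), (476, 136, 263), (495, 136, 263), (512, 136, 264), (530, 137, 264), (548, 137, 265), (566, 136, 265), (584, 136, 265), (601, 136
[... 459 characters left out ...]
1, 130, 200), (603, 130, 200)]
top 976 x 0.4413 0.5987 z 0.0323 0.1238
 x,ztop,y: [(452, 123, 130), (464, 122, 130), (476, 123, 131), (489, 122, 131), (501, 122, 131), (514, 123, 131), (526, 122, 132), (539, 124, 130), (551, 123, 132), (564, 122, 132), (576, 123, 133), (589, 122, 132)]
scene 753 x 0.4426 0.6002 z 0.0315 0.1238
 x,ztop,y: [(450, 122, 131), (463, 123, 131), (475, 122, 132), (488, 122, 132), (501, 123, 132), (514, 122, 132), (527, 122, 132), (540, 122, 133), (552, 123, 133), (565, 123, 133), (578, 123, 133), (590, 123, 133)]
scene mug [(array([290., 154.]), 0.68)]
scene jar [(array([431., 192.]), 0.76)]
top mug [(array([388., 360.]), 0.72)]
top jar [(array([240., 355.]), 0.68)]
```

View pics/scene9.png

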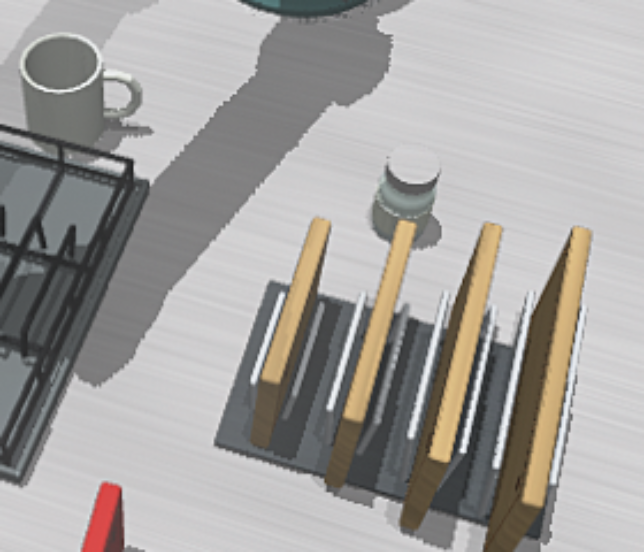

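View pics/top9.png

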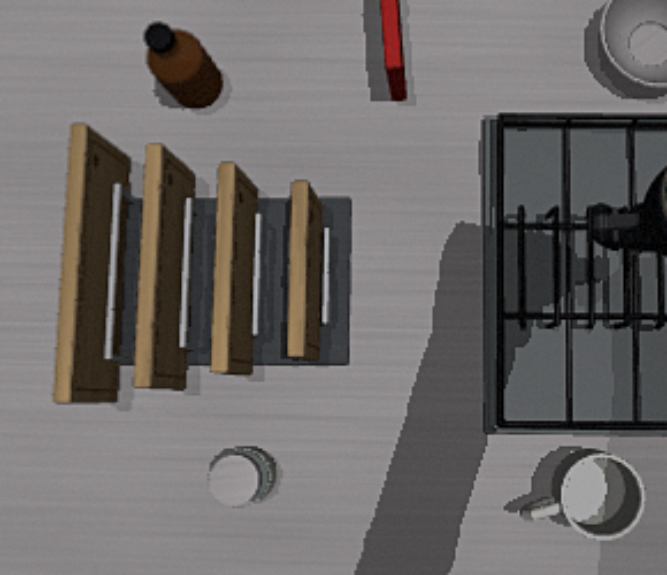

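All four boards stand upright in their own slots, with the mug and jar where they were and the arm clear at z = 0.24. Handing in.

```bash
python3 -c "
from rig import bot
print(bot.close_job(), bot.state()['time'])"
```

```text
the job is handed in; nothing more can be done
the job is handed in; nothing more can be done
```

I moved all four beech boards from the drainer to the steel stand, in the order a, b, c, d, and handed the job in at about 41 s of the 118 s allowed. I lowered each board until the wrist force showed it was on the base (6–20 N) before opening the fingers. The red look-alike was left alone.

**Last check, before handing in:**

| Board | Offset along its slot | Offset across its slot | Top edge above the counter |
|---|---|---|---|
| a | about 2–3 mm | about 2 mm | 143 mm (141 expected) |
| b | within about 2 mm | within 1 mm | 136 mm (134 expected) |
| c | within about 1 mm | within 1 mm | 130 mm (127 expected) |
| d | within about 2 mm | within 1 mm | 123 mm (120 expected) |

- **Height:** the 2–3 mm excess is close to the 1–3 mm the cameras already over-read on the boards in the drainer.
- **Mug and jar:** both stand where they were, to within a few pixels of network scatter.
- **Robot:** the gripper was clear of everything, with the fingertips about 0.23 m up, over the emptied drainer.

**What didn't go as planned:**
- **Shallow first grasp:** board a was gripped about 10 mm higher than intended and pitched by about 2°. I levelled it before setting it down.
- **Drift on long moves:** fast moves drifted by up to about 20 mm and tilted the tool by up to about 2.4°, so I corrected the position before each grasp and each lowering.

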